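Lay the second course of sawn blanks in bond on the carrier

TASK

Build the second course on the carrier: lay the two loose aluminium blanks flat on the three that are there, end to end and flush with the row below, each one bridging a joint with half its length on either side so the stack is bonded. The blank standing on edge in the draining rack must first be laid down flat on the bench and let go, then taken up again from there and laid. Set both down on the row rather than dropping them, and leave the bottom course, the oil bottle, the caliper and the tool holder where they are.

Things in the scene. Friction and masses are not known exactly. Their poses are not given: they have to be found in the camera images.
- carrier: fixed plywood carrier board on two runners, 440 mm (x) by 130 mm (y), upper face 30 mm above the bench; across each end, 203 mm from the middle, a cleat with a steel bow handle, 72 mm above the bench. Origin: centre of its underside, on the bench. The bottom course lies along its x, midway across.
- low_a_c (a point): aluminium blank, 110 long x 56 wide x 36 mm thick, lying flat on the carrier in the bottom course; the point is its centre, 48 mm above the bench; x along its length (the same way as the carrier's x), y across it, z up. This is the one at the carrier's -x end.
- low_m_c (a point): aluminium blank, 110 long x 56 wide x 36 mm thick, lying flat on the carrier in the bottom course; the point is its centre, 48 mm above the bench; x along its length (the same way as the carrier's x), y across it, z up. The middle one. Its joints, gaps of about 3 mm, lie 56.5 mm from this point along +x and -x. A blank laid on the row has its centre 84 mm above the bench.
- low_b_c (a point): aluminium blank, 110 long x 56 wide x 36 mm thick, lying flat on the carrier in the bottom course; the point is its centre, 48 mm above the bench; x along its length (the same way as the carrier's x), y across it, z up. This is the one at the carrier's +x end.
- blank_flat_c (a point): loose aluminium blank lying flat on the strip of bench between carrier and rack, which is straight ahead of the robot, at least 200 mm wide and otherwise clear as far as the oil bottle; 110 x 56 x 36 mm, 0.5 to 0.8 kg; the point is its centre, 18 mm above the bench; x along its length, y across its 56 mm width, z up through the broad face.
- blank_edge_c (a point): loose aluminium blank, 110 x 56 x 36 mm, 0.5 to 0.8 kg, on its long narrow edge in the middle slot of the rack, lower edge 10 mm, top 66 mm above the bench; the point is its centre; x along its 110 mm length, y through its 36 mm thickness, z along its 56 mm width (up at the start). Leaned over more than 33 degrees on a long edge on the bench it falls flat on its broad face, centre 18 mm up.
- rack: fixed draining rack: steel drip tray 190 (x) by 160 mm (y), 14 mm rim, two blue bearing bars, blue wire dividers 37 mm high, 25 to 49 mm either side of the middle along x, which leave three slots along x, at y = -48, 0 and 48 mm, each 42 mm wide. Beside the middle of a blank there is no wire. Origin: centre of its underside, on the bench.
- oil_bottle: yellow squeeze bottle with red nozzle, 56 mm across and 165 mm tall, standing loose on the bench; origin at the centre of its underside. Leave alone.
- caliper: digital caliper 235 mm long lying loose on the bench; origin on the bench under the middle of its beam. Leave alone.
- tool_holder: dark steel lathe tool holder, 75 x 42 x 54 mm with a 118 mm bar at its side, standing loose on the bench; origin at the centre of its underside. Leave alone.
Mind the look-alikes: they are no part of the job. Leave any purple look-alike of the part that bears blank_flat_c alone.

How it is judged:
By the outcome, as a careful person would: the job done as asked, in the order asked, and still so for the second after the job is handed in, with the robot touching nothing.
It also fails if it takes over 72 s, if anything falls off the work surface, if the arm or the gripper's body presses on something with over 40 N, if the wrist force passes 120 N, or if a joint passes its speed limit or range.

ROBOT

A 6-joint arm with a two-finger parallel gripper is mounted at the origin on the work surface. World frame = base frame: x ahead of the robot, y to its left, z up, the work surface at z = 0. Lengths are in m, angles in rad, forces in N, time in s.
With the tool pointing down it reaches from about 0.3 to 0.875 m from the base axis. Payload 6.4 kg.
Tool frame: the origin (TCP) lies midway between the tips of the shut fingers; the grasp point (between the pads) lies ctrl.grip_depth behind it (ctrl.grip_depth is the distance from the TCP to the grasp point, in m); x points along the fingers, y is the direction in which the jaws open and shut, and the axes are right-handed (so a half turn about x gives the same grasp; the last joint's range is limited). The gripper opens to 85 mm and grips with 20 to 120 N. Pads are 22 mm wide; open, the fingers measure 114 mm over their backs; the gripper's body (76 mm by 85 mm) begins 54 mm behind the grasp point. The pads swing forward as they close: fully open they stand 13 mm farther back than shut.
Start: joints at [0.898, 0.181, 1.607, -0, 1.354, -0.206], TCP at [0.259, 0.514, 0.231] pointing down, gripper open.
Joint ranges: [-2.99, 2.99], [-0.89, 2.07], [0.3, 2.58], [-1.14, 4.28], [0, 2.63], [-3.12, 3.12]. Speed limits (rad/s): [2.57, 2.57, 3.01, 3.14, 3.14, 3.14].

INTERFACE

Orientations are given as a unit quaternion [w, x, y, z].
In Python, from bench import ctrl gives the robot as it stands.
- The arm moves only by the shell command python3 -m creep 'ROWS'. ROWS is text: rows parted by semicolons, each of 7 numbers parted by spaces: the opening, from 0 (shut) to 1 (fully open), then the shift along the tool's x, y, z in cm, then the turn, a rotation vector about the tool's x, y, z in rad. In form: claw x y z ax ay az; .... A call has 1 to 10 rows; each row shifts and turns the pose as measured when the row begins, along the tool's axes as they then stand; what a row does not reach is not made up. A row lasts 1/8 s, in which the tool goes at most 62.5 mm and 10.7 degrees, less where a joint would pass 70% of its speed; a pose out of reach is approached as far as the arm can. A call with a gripper value outside its range is refused whole. The fingers move at their own pace and stop on an object; the grip force is fixed at half the most. Time passes only in rows, so rows that do not move let the fingers close. It gives the time, the measured TCP pose, the force and the opening at its end, in the units of the state.
- ctrl.get_obs(): the state, without advancing time (a new reading comes with each control period).
- ctrl.camera(name): name is "scene" or "top"; returns (picture, depth): 384x512x3 uint8, blue, green, red; 384x512 float32, m along the optical axis (not along the pixel's ray), 0 where there is no reading.
- ctrl.calibration(name): a dict with "mtx" (3x3 intrinsics, pixels), "distortion" ([k1, k2, p1, p2, k3] as OpenCV has them; the pictures are not rectified), "R" (3x3) and "t" (3): a world point X has camera coordinates R X + t. Camera axes: x right, y down, z forward; pixel columns grow to the right and rows downward; lengths in m; the calibration is good to about 2 mm. A picture is of the moment at which its call begins. calibration takes no time and is no camera call.
- ctrl.hand_in(): hands the job in, once; it reports no verdict.
Trained networks look in the newest picture that a camera, given by its name, has taken for a name from the list of things; names that differ only in an ending like _2 or _b are one class to them, and where a whole thing is asked for, a point or a joint stands for the part that bears it (a point fixed in the world has none). Each returns a list of dicts, best first, with "confidence" (0 to 1); they miss things now and then, are a little off and sometimes report something else, mostly with a low value. They report only what shows in the picture. A call takes as long as a camera call. They do not tell look-alikes from the thing itself.
- ctrl.find_in(query, camera): "rect" ([left, top, right, bottom] in pixels, round what is visible of it).
The state is a dict: "time_s": time; "q": joint angles; "dq": joint speeds; "joint_efforts": joint torques, N m; "eef_pos": TCP position; "eef_rot": TCP orientation; "wrist_force": force on the tool from outside, world axes, zero at the start; "torque": the same for the moment, N m; "opening": opening from 0.0 (shut) to 1.0 (fully open).
Only numpy, scipy, OpenCV 4.12 (cv2) and the standard library are available. Lean on these libraries where they do the work, as an engineer would, in place of code of your own. Each camera call takes 0.05 s, during which the arm holds its last target.

## Working session

There is one attempt and no reset: what is moved stays moved. The work goes in short steps, Python scripts to look and compute and a shell command to move; the robot and the scene stay as the last step left them, time stands still between calls to the robot, and variables do not carry over. Pictures are saved under pics/ and viewed, and the job is handed in when it is done.

```bash
ls; mkdir -p pics; cat > h.py <<'E'
import numpy as np,cv2
from bench import ctrl
E
python3 - <<'E'
from h import *
for n in("scene","top"):
    p,d=ctrl.camera(n); cv2.imwrite(f"pics/{n}0.png",p); np.save(f"pics/{n}0.npy",d)
    c=ctrl.calibration(n); print(n,c)
    for q in("carrier","low_m_c","blank_flat_c","blank_edge_c","rack","oil_bottle","caliper","tool_holder"):
        print(q,[(np.round(r["rect"]).astype(int).tolist(),round(r["confidence"],2)) for r in ctrl.find_in(q,n)][:7])
o=ctrl.get_obs();print(o,ctrl.grip_depth)
E
```

```text
pics
scene {'mtx': array([[404.97351696,   0.        , 258.89088546],
       [  0.        , 404.97351696, 193.57580508],
       [  0.        ,   0.        ,   1.        ]]), 'distortion': array([0.03805297, 0.        , 0.        , 0.        , 0.        ]), 'R': array([[-0.14408399,  0.98955253,  0.00505895],
       [ 0.82029025,  0.1222949 , -0.55871984],
       [-0.55350132, -0.07635278, -0.82934103]]), 't': array([ 0.08511168, -0.44232689,  1.56407888])}
carrier [([157, 120, 215, 245], 0.73)]
low_m_c [([172, 157, 198, 190], 0.97), ([412, 199, 435, 231], 0.36)]
blank_flat_c [([288, 264, 334, 303], 0.97), ([302, 127, 338, 156], 0.79), ([246, 159, 268, 197], 0.63), ([252, 128, 275, 160], 0.58)]
blank_edge_c [([343, 176, 361, 217], 0.75)]
rack [([322, 175, 383, 237], 0.65)]
oil_bottle [([244, 255, 268, 285], 0.77)]
caliper [([87, 146, 109, 207], 0.9)]
tool_holder [([410, 200, 434, 232], 0.67)]
top {'mtx': array([[377.12316579,   0.        , 254.96768897],
       [  0.        , 377.12316579, 189.1208426 ],
       [  0.        ,   0.        ,   1.        ]]), 'distortion': array([-0.0244
[... 627 characters left out ...]

tool_holder [([95, 172, 122, 209], 0.65)]
{'time_s': 0.9, 'q': array([ 8.97685382e-01,  1.80780170e-01,  1.60697591e+00, -6.52389884e-06,
        1.35378750e+00, -2.06305107e-01]), 'dq': array([ 0.00072588, -0.00028173, -0.00078518,  0.00098166, -0.00166393,
       -0.00067214]), 'joint_efforts': array([ 3.66852328e-04, -4.44835746e+01, -3.51684308e+01, -2.83569034e-04,
        5.33063176e-04,  8.04927367e-06]), 'eef_pos': array([0.25877951, 0.51351148, 0.23131128]), 'eef_rot': array([ 0.6879431 ,  0.16356063,  0.68792425, -0.16353115]), 'wrist_force': array([-0.07518116, -0.20790545,  0.23199957]), 'torque': array([0.04007057, 0.00082379, 0.01783918]), 'opening': 1.0000381216156091} 0.0187
```

```bash
python3 - <<'E'
import cv2
for n in("scene","top"):
    p=cv2.imread(f"pics/{n}0.png"); cv2.imwrite(f"pics/{n}0b.png",cv2.resize(p,(800,600),interpolation=cv2.INTER_CUBIC))
p=cv2.imread("pics/top0.png");cv2.imwrite("pics/top0c.png",cv2.resize(p[85:305,140:390],(750,660))[:600])
E
```

```text
(no output)
```

View pics/scene0b.png

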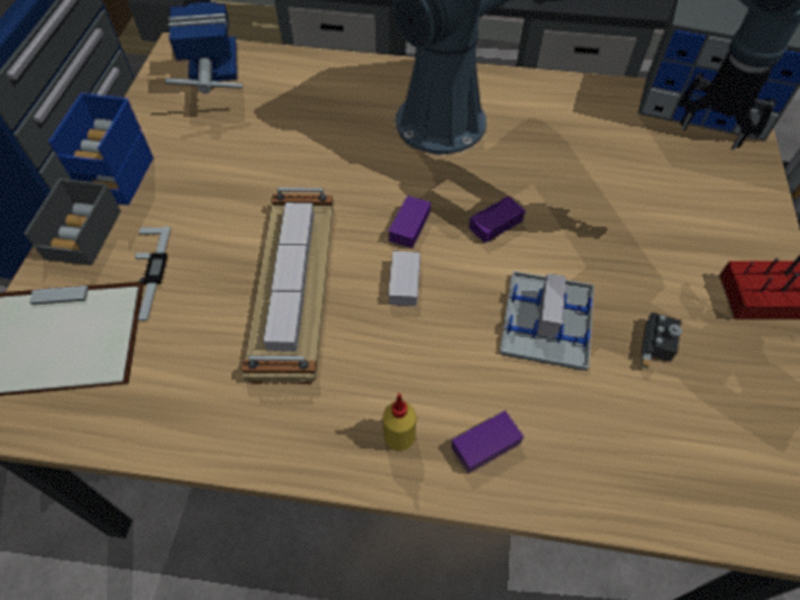

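View pics/top0c.png

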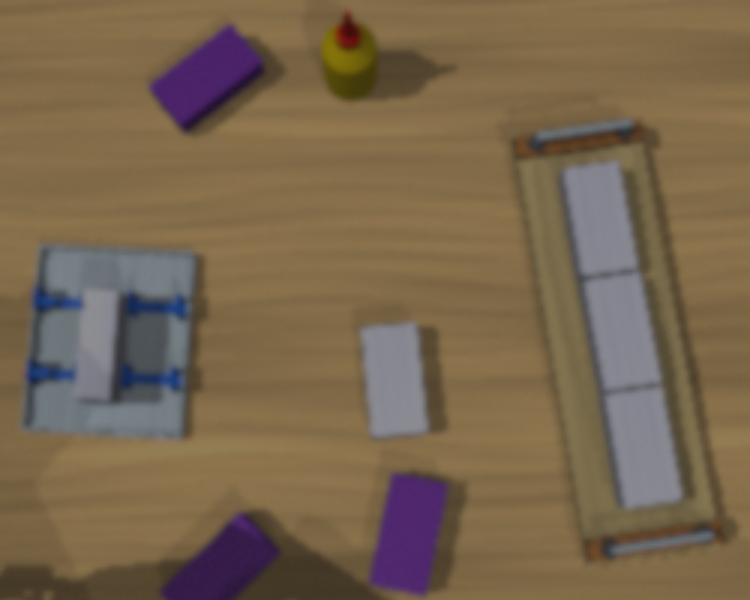

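The top picture (top0c is a 3x crop with its origin at (140,85)) shows four candidates for blank_flat_c:
- the silver block at full-picture pixels (272,212)
- three purple blocks, at (277,263), (213,276) and (210,112)

Only the silver one is aluminium and lies alone between the carrier and the rack, so that is the one I'll take. The crop confirms it. blank_edge_c is the silver block standing in the rack at (174,200).

```bash
cat >> h.py <<'E'
def ray(n,uv):
    c=ctrl.calibration(n); p=cv2.undistortPoints(np.float64(uv).reshape(-1,1,2),c["mtx"],c["distortion"]).reshape(-1,2)
    R,t=c["R"],c["t"]; return -R.T@t, np.c_[p,np.ones(len(p))]@R, p
def atz(n,uv,z):
    o,d,_=ray(n,uv); s=(z-o[2])/d[:,2]; return (o+s[:,None]*d)
def world(n,d):
    v,u=np.indices(d.shape); o,r,_=ray(n,np.c_[u.ravel(),v.ravel()])
    w=o+r*d.reshape(-1,1); w[d.ravel()==0]=np.nan; return w.reshape(*d.shape,3)
def mask(n,p,d,rect,zlo,zhi,pad=6):
    W=world(n,d); hsv=cv2.cvtColor(p,cv2.COLOR_BGR2HSV)
    m=(W[...,2]>zlo)&(W[...,2]<zhi)&(hsv[...,1]<50)
    k=np.zeros_like(m); l,t,r,b=[int(x) for x in rect]; k[t-pad:b+pad,l-pad:r+pad]=1
    return m&k,W
def face(n,p,d,rect,z,tol=.008,pad=6):
    m,W=mask(n,p,d,rect,z-tol,z+tol,pad)
    nn,lab,st,_=cv2.connectedComponentsWithStats(m.astype(np.uint8),connectivity=4)
    if nn<2: return None
    m=lab==1+np.argmax(st[1:,4])
    cs,_=cv2.findContours(cv2.resize(m.astype(np.uint8)*255,None,fx=4,fy=4,interpolation=cv2.INTER_NEAREST),cv2.RETR_EXTERNAL,cv2.CHAIN_APPROX_NONE)
    c=max(cs,key=cv2.contourArea).reshape(-1,2)/4-.375
    q=atz(n,c,z)[:,:2].astype(np.float32)*1000
    (cx,cy),(w,h),a=cv2.minAreaRect(q)
    bx=cv2.boxPoints(((cx,cy),(w,h),a)); e=[bx[1]-bx[0],bx[2]-bx[1]]; e=max(e,key=np.linalg.norm)
    ang=np.degrees(np.arctan2(e[1],e[0])); ang=(ang+90)%180-90
    mz=np.nanmedian(W[...,2][m])
    return dict(c=(round(cx,1),round(cy,1)),L=round(max(w,h),1),W=round(min(w,h),1),ang=round(ang,2),z=round(mz*1000,1),n=int(m.sum()))
E
python3 - <<'E'
from h import *
R={"top":{"flat":([262,192,282,232],.036),"edge":([166,182,184,219],.066),"low":([320,130,372,265],.066)},
"scene":{"flat":([246,159,268,197],.036),"edge":([343,176,361,217],.066),"low":([165,125,205,235],.066)}}
for n in R:
    p=cv2.imread(f"pics/{n}0.png");d=np.load(f"pics/{n}0.npy")
    for k,(r,z) in R[n].items(): print(n,k,face(n,p,d,r,z))
W=world("top",np.load("pics/top0.npy")); print("bench z",np.nanmedian(W[320:350,250:300,2]),W[200,300],W[320,300])
n="top"
for nm,uv,z in [("carrier c",[346,201],.03),("handle+x",[335,129],.072),("h-x",[360,265],.072)]: print(nm,atz(n,[uv],z))
for uv in [(151,167),(205,170),(202,231),(148,228)]: print("rack",atz(n,[uv],.014))
E
```

```text
top flat {'c': (494.8, -15.3), 'L': 112.0, 'W': 57.8, 'ang': np.float32(4.6), 'z': np.float64(35.8), 'n': 693}
top edge {'c': (531.5, 270.2), 'L': 112.0, 'W': 40.8, 'ang': np.float32(-3.49), 'z': np.float64(65.9), 'n': 479}
top low {'c': (536.7, -234.1), 'L': 335.2, 'W': 61.2, 'ang': np.float32(7.72), 'z': np.float64(65.3), 'n': 2226}
scene flat {'c': (498.4, -16.0), 'L': 122.6, 'W': 58.4, 'ang': np.float32(4.48), 'z': np.float64(38.1), 'n': 540}
scene edge {'c': (533.8, 274.8), 'L': 118.9, 'W': 38.8, 'ang': np.float32(-3.5), 'z': np.float64(67.8), 'n': 394}
scene low {'c': (537.5, -234.8), 'L': 342.8, 'W': 61.6, 'ang': np.float32(7.86), 'z': np.float64(68.0), 'n': 1707}
bench z 0.00011814139721411099 [ 0.53202189 -0.10703335 -0.00083472] [ 0.1778199  -0.09580809  0.00046839]
carrier c [[ 0.52279889 -0.24072317  0.03      ]]
handle+x [[ 0.73261575 -0.21015157  0.072     ]]
h-x [[ 0.33695403 -0.26152875  0.072     ]]
rack [[0.641128   0.35217929 0.014     ]]
rack [[0.62835056 0.18370161 0.014     ]]
rack [[0.44117625 0.19158232 0.014     ]]
rack [[0.4525071  0.35595548 0.014     ]]
```

```bash
cat >> h.py <<'E'
from scipy.spatial.transform import Rotation as Ro
def pose():
    o=ctrl.get_obs(); q=o["eef_rot"]; return o,np.array(o["eef_pos"]),Ro.from_quat([q[1],q[2],q[3],q[0]])
def target(yaw,tilt=0,axis=None):
    "tool down, jaw (tool y) at world yaw deg"
    y=np.array([np.cos(np.radians(yaw)),np.sin(np.radians(yaw)),0]);x=np.array([0,0,-1.])
    R=Ro.from_matrix(np.c_[x,y,np.cross(x,y)])
    if axis is not None: a=np.radians(axis); R=Ro.from_rotvec(np.radians(tilt)*np.array([np.cos(a),np.sin(a),0]))*R
    return R
def plan(P,R1,n,claw,p0=None,R0=None):
    o,p,R=pose()
    if p0 is not None:p,R=np.array(p0),R0
    P=np.array(P); dp=(P-p)/n; dr=(R.inv()*R1).as_rotvec()/n
    print("now",p.round(4),"dpos mm",((P-p)*1000).round(1),"turn deg",np.degrees(dr*n).round(1),"per row mm",np.linalg.norm(dp)*1000,"deg",np.degrees(np.linalg.norm(dr)))
    out=[]
    for i in range(n):
        s=R.inv().apply(dp)*100; out.append(f"{claw} "+" ".join(f"{v:.2f}" for v in s)+" "+" ".join(f"{v:.3f}" for v in dr)); R=R*Ro.from_rotvec(dr)
    print("; ".join(out))
E
python3 - <<'E'
from h import *
o,p,R=pose(); print(R.as_matrix().round(3)); M=R.as_matrix(); print("jaw yaw",np.degrees(np.arctan2(M[1,1],M[0,1])),o["time_s"])
for y in(94.6,-85.4): plan([.4955,-.0155,.13],target(y),12,1)
print(atz("top",[[256,110]],.0))
E
```

```text
[[ 0.     0.45   0.893]
 [ 0.     0.893 -0.45 ]
 [-1.     0.     0.   ]]
jaw yaw 63.25407613914836 0.9
now [0.2588 0.5135 0.2313] dpos mm [ 236.7 -529.  -101.3] turn deg [-31.3   0.   -0. ] per row mm 49.029024387924466 deg 2.612160333971461
1 0.84 -3.05 3.75 -0.046 0.000 -0.000; 1 0.84 -3.22 3.60 -0.046 0.000 -0.000; 1 0.84 -3.38 3.45 -0.046 0.000 -0.000; 1 0.84 -3.53 3.29 -0.046 0.000 -0.000; 1 0.84 -3.68 3.13 -0.046 0.000 -0.000; 1 0.84 -3.82 2.96 -0.046 0.000 -0.000; 1 0.84 -3.95 2.78 -0.046 0.000 -0.000; 1 0.84 -4.07 2.60 -0.046 0.000 -0.000; 1 0.84 -4.18 2.41 -0.046 0.000 -0.000; 1 0.84 -4.29 2.22 -0.046 0.000 -0.000; 1 0.84 -4.39 2.02 -0.046 0.000 -0.000; 1 0.84 -4.47 1.82 -0.046 0.000 -0.000
now [0.2588 0.5135 0.2313] dpos mm [ 236.7 -529.  -101.3] turn deg [148.7  -0.   -0. ] per row mm 49.029024387924466 deg 12.387839677265536
1 0.84 -3.05 3.75 0.216 -0.000 -0.000; 1 0.84 -2.17 4.31 0.216 -0.000 -0.000; 1 0.84 -1.20 4.68 0.216 -0.000 -0.000; 1 0.84 -0.17 4.83 0.216 -0.000 -0.000; 1 0.84 0.87 4.75 0.216 -0.000 -0.000; 1 0.84 1.87 4.45 0.216 -0.000 -0.000; 1 0.84 2.78 3.95 0.216 -0.000 -0.000; 1 0.84 3.56 3.26 0.216 -0.000 -0.000; 1 0.84 4.18 2.42 0.216 -0.000 -0.000; 1 0.84 4.60 1.46 0.216 -0.000 -0.000; 1 0.84 4.81 0.44 0.216 -0.000 -0.000; 1 0.84 4.79 -0.60 0.216 -0.000 -0.000
[[0.8239127  0.02376665 0.        ]]
```

```bash
python3 -m creep '1 0 -3 3.8 -.046 0 0; 1 0 -3.2 3.6 -.046 0 0; 1 0 -3.4 3.4 -.046 0 0; 1 0.8 -3.5 3.3 -.046 0 0; 1 0.8 -3.7 3.1 -.046 0 0; 1 0.8 -3.8 3 -.046 0 0; 1 1 -4 2.8 -.046 0 0; 1 1 -4.1 2.6 -.046 0 0; 1 1 -4.2 2.4 -.046 0 0; 1 1 -4.3 2.2 -.046 0 0'
python3 - <<'E'
from h import *
plan([.4955,-.0155,.07],target(94.6),4,1)
E
```

```text
time_s: 2.15
eef_pos: [0.4675, 0.0644, 0.1685]
eef_rot: [0.71, -0.004, 0.704, 0.007]
wrist_force: [0.7, -0.0, -0.0]
opening: 1.006
now [0.4675 0.0644 0.1685] dpos mm [ 28.  -79.9 -98.5] turn deg [-3.7  0.5 -0.2] per row mm 32.47514456721527 deg 0.9408363053275794
1 2.46 -2.02 0.65 -0.016 0.002 -0.001; 1 2.46 -2.02 0.62 -0.016 0.002 -0.001; 1 2.46 -2.03 0.59 -0.016 0.002 -0.001; 1 2.46 -2.04 0.57 -0.016 0.002 -0.001
```

```bash
python3 -m creep '1 2 -2 .7 -.016 0 0; 1 2 -2 .6 -.016 0 0; 1 2.5 -2 .6 -.016 0 0; 1 2.5 -2 .6 -.016 0 0; 1 0 0 0 0 0 0'
python3 - <<'E'
from h import *
plan([.4955,-.0155,.005],target(94.6),3,1)
for n in("top","scene"):
    p,d=ctrl.camera(n); cv2.imwrite(f"pics/{n}1.png",cv2.resize(p[100:300,140:390],(750,600)))
E
```

```text
time_s: 2.78
eef_pos: [0.4994, -0.0209, 0.0768]
eef_rot: [0.711, -0.026, 0.702, 0.027]
wrist_force: [0.0, 0.4, -0.1]
opening: 1.004
now [ 0.4994 -0.0209  0.0768] dpos mm [ -3.9   5.4 -71.8] turn deg [-0.3  0.7 -0.1] per row mm 24.021410939668776 deg 0.25523469747891814
1 2.39 0.18 -0.15 -0.002 0.004 -0.001; 1 2.39 0.19 -0.14 -0.002 0.004 -0.001; 1 2.39 0.19 -0.13 -0.002 0.004 -0.001
```

View pics/scene1.png

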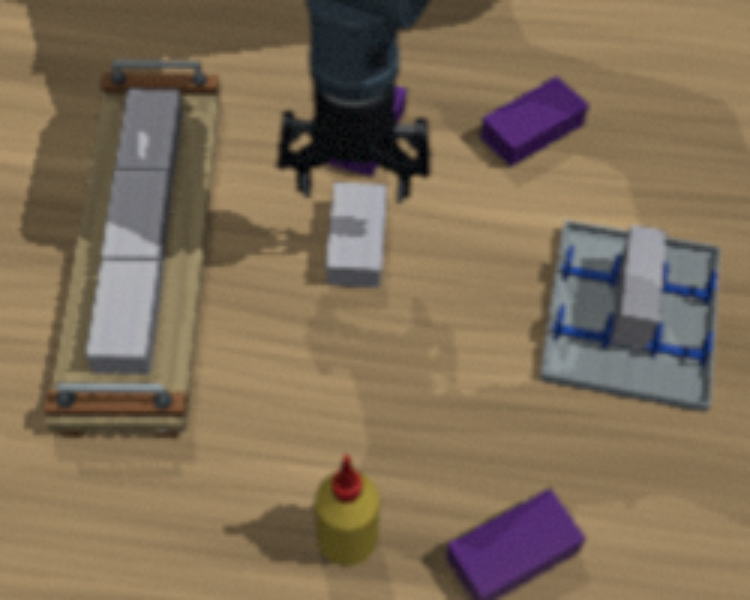

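The gripper stands over the silver blank, at (355,230) in the crop, with the fingers either side of it. The purple block behind is clear. Going down.

```bash
python3 -m creep '1 2.4 .2 -.15 0 0 0; 1 2.4 .2 -.15 0 0 0; 1 2 .2 -.1 0 0 0; 1 0 0 0 0 0 0'
python3 - <<'E'
from h import *
plan([.4955,-.0155,.005],target(94.6),1,1)
E
```

```text
time_s: 3.38
eef_pos: [0.5007, -0.0117, 0.0148]
eef_rot: [0.715, -0.028, 0.698, 0.028]
wrist_force: [0.1, 0.0, -1.5]
opening: 1.001
now [ 0.5007 -0.0117  0.0148] dpos mm [-5.2 -3.8 -9.8] turn deg [-0.   1.4  0.1] per row mm 11.653701257152585 deg 1.4075655770155573
1 0.96 -0.33 -0.57 -0.001 0.024 0.002
```

```bash
python3 -m creep '1 .9 -.3 -.6 0 .024 0; 1 0 0 0 0 0 0'
python3 - <<'E'
from h import *
plan([.4955,-.0155,.005],target(94.6),1,1)
E
```

```text
time_s: 3.62
eef_pos: [0.4965, -0.0152, 0.0076]
eef_rot: [0.707, -0.03, 0.706, 0.027]
wrist_force: [-0.3, -0.3, 0.4]
opening: 0.998
now [ 0.4965 -0.0152  0.0076] dpos mm [-1.  -0.3 -2.6] turn deg [0.  0.1 0.2] per row mm 2.7712422283997573 deg 0.22558502226066146
1 0.26 -0.02 -0.10 0.000 0.002 0.003
```

```bash
python3 -m creep '1 .4 0 -.1 0 0 0; .5 0 0 0 0 0 0; .5 0 0 0 0 0 0; .5 0 0 0 0 0 0; .4 0 0 0 0 0 0; .4 0 0 0 0 0 0; .4 0 0 0 0 0 0'

```

```text
time_s: 4.5
eef_pos: [0.4971, -0.0162, 0.0051]
eef_rot: [0.709, -0.03, 0.705, 0.027]
wrist_force: [0.6, 0.6, 0.4]
opening: 0.648
```

```bash
python3 -m creep '.3 -2 0 0 0 0 0; .3 -4 0 0 0 0 0; .3 -4 0 0 0 0 0; .3 -4 0 0 0 0 0; .3 0 0 0 0 0 0; .3 0 0 0 0 0 0'
python3 - <<'E'
from h import *
o,p,R=pose(); print(p,R.apply([1,0,0]),R.apply([0,1,0]),o["wrist_force"])
for n in("top","scene"):
    q,d=ctrl.camera(n); cv2.imwrite(f"pics/{n}2.png",cv2.resize(q[100:300,140:390],(750,600)));cv2.imwrite(f"pics/{n}2r.png",q);np.save(f"pics/{n}2.npy",d)
    print(ctrl.find_in("blank_flat_c",n)[:3])
    for r in([262,192,282,232],) if n=="top" else ([246,159,268,197],): print(face(n,q,d,r,p[2]-.005+.036,.012,30))
u=np.array([np.cos(np.radians(7.8)),np.sin(np.radians(7.8))]);M=np.array([.537,-.2345])
print(M+.0565*u,M-.0565*u)
T=M+.0565*u
plan([*T,.125],target(97.8),7,.3)
E
```

```text
time_s: 5.25
eef_pos: [0.4888, -0.0134, 0.1404]
eef_rot: [0.702, -0.028, 0.711, 0.029]
wrist_force: [-0.3, 0.2, -7.3]
opening: 0.645
[ 0.48880183 -0.01339453  0.14042507] [-0.0116707   0.00109342 -0.9999313 ] [-0.07995995  0.99679602  0.00202324] [-0.29748137  0.18672052 -7.29799662]
[{'rect': [192.8, 92.5, 231.5, 129.7], 'confidence': 0.97}, {'rect': [194.9, 264.2, 215.2, 293.4], 'confidence': 0.85}, {'rect': [267.3, 244.6, 281.8, 253.5], 'confidence': 0.69}]
{'c': (449.2, -14.5), 'L': 56.3, 'W': 38.1, 'ang': np.float32(89.08), 'z': np.float64(171.6), 'n': 257}
[{'rect': [250.8, 133.9, 270.4, 170.9], 'confidence': 0.79}, {'rect': [288.4, 265.8, 336.5, 303.8], 'confidence': 0.75}, {'rect': [299.0, 127.5, 338.8, 153.2], 'confidence': 0.68}]
{'c': (504.9, -10.2), 'L': 94.5, 'W': 75.7, 'ang': np.float32(8.51), 'z': np.float64(172.8), 'n': 506}
[ 0.59297725 -0.22683207] [ 0.48102275 -0.24216793]
now [ 0.4894 -0.0136  0.1408] dpos mm [ 103.6 -213.2  -15.8] turn deg [-3.2 -0.6 -0.1] per row mm 33.94328532766732 deg 0.46850648721041294
0.3 0.21 -3.16 1.23 -0.008 -0.002 -0.000; 0.3 0.21 -3.17 1.21 -0.008 -0.002 -0.000; 0.3 0.21 -3.17 1.18 -0.008 -0.002 -0.000; 0.3 0.21 -3.18 1.16 -0.008 -0.002 -0.000; 0.3 0.22 -3.19 1.13 -0.008 -0.002 -0.000; 0.3 0.22 -3.20 1.11 -0.008 -0.002 -0.000; 0.3 0.22 -3.21 1.08 -0.008 -0.002 -0.000
```

View pics/scene2.png

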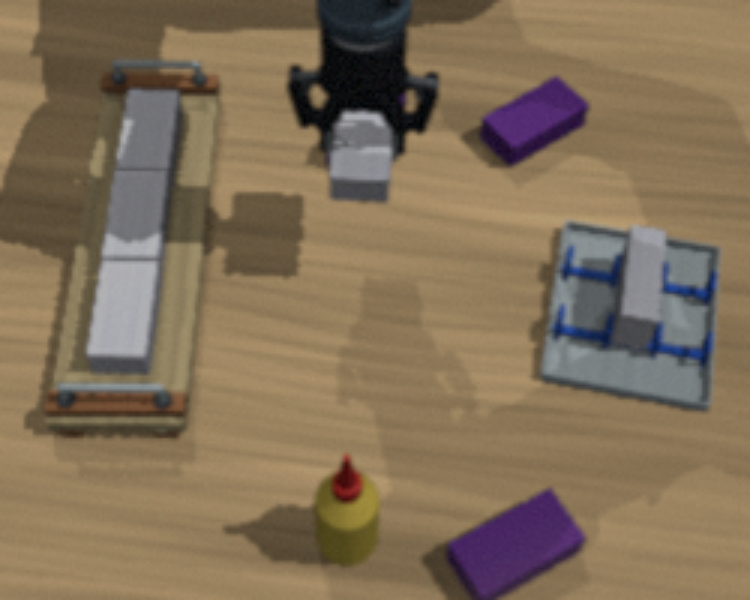

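View pics/top2.png

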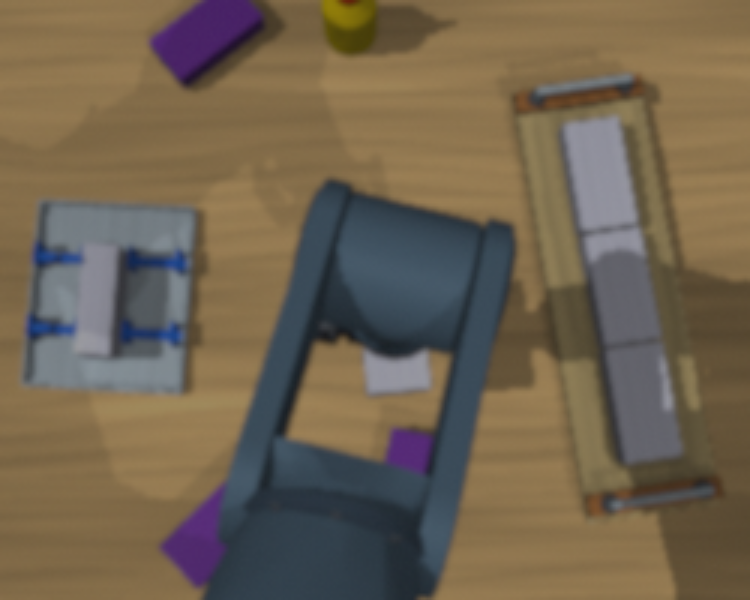

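The scene crop shows the blank held level at (360,155), with the carrier clear. Moving over the row.

```bash
python3 -m creep '.3 0 -3.2 1.2 -.008 0 0; .3 0 -3.2 1.2 -.008 0 0; .3 0 -3.2 1.2 -.008 0 0; .3 .2 -3.2 1.2 -.008 0 0; .3 .2 -3.2 1.2 -.008 0 0; .3 .2 -3.2 1.2 -.008 0 0; .3 0 -2.5 .8 -.008 0 0; .3 0 0 0 0 0 0'
python3 - <<'E'
from h import *
p=cv2.imread("pics/top0.png")
cv2.imwrite("pics/row0.png",cv2.resize(p[125:275,300:400],(400,600),interpolation=cv2.INTER_CUBIC))
# joints: darkest gray along row axis
u=np.array([np.cos(np.radians(7.8)),np.sin(np.radians(7.8))]);v=np.array([-u[1],u[0]]);M=np.array([.537,-.2345])
c=ctrl.calibration("top");rv,_=cv2.Rodrigues(c["R"])
g=cv2.cvtColor(p,cv2.COLOR_BGR2GRAY).astype(np.float32)
s=np.arange(-.18,.18,.001)
prof=[]
for w in np.linspace(-.018,.018,9):
    X=np.array([[*(M+a*u+w*v),.066] for a in s]); uv,_=cv2.projectPoints(X,rv,c["t"],c["mtx"],c["distortion"]);uv=uv.reshape(-1,2).astype(np.float32)
    prof.append(cv2.remap(g,uv[:,:1],uv[:,1:],cv2.INTER_LINEAR).ravel())
pr=np.mean(prof,0)
for lo,hi in((-.07,-.045),(.045,.07)):
    k=(s>lo)&(s<hi); d=pr[k].max()-pr[k]; d=np.where(d>d.max()/2,d,0); print("joint",(s[k]*d).sum()/d.sum())
gr=np.gradient(cv2.GaussianBlur(pr.reshape(-1,1),(1,5),0).ravel()); print("ends",s[np.argsort(-abs(gr))[:8]])
# across
w=np.arange(-.05,.05,.0005)
for a0,a1 in((-.16,-.07),(-.045,.045),(.07,.16)):
  pp=[]
  for a in np.linspace(a0,a1,25):
    X=np.array([[*(M+a*u+b*v),.066] for b in w]); uv,_=cv2.projectPoints(X,rv,c["t"],c["mtx"],c["distortion"]);uv=uv.reshape(-1,2).astype(np.float32)
    pp.append(cv2.remap(g,uv[:,:1],uv[:,1:],cv2.INTER_LINEAR).ravel())
  pp=np.mean(pp,0); gr=np.gradient(pp); h=len(w)//2; print("edges",w[np.argmax(gr[:h])],w[h+np.argmin(gr[h:])])
plan([*(M+.0585*u),.10],target(97.8),2,.3)
E
```

```text
time_s: 6.45
eef_pos: [0.5893, -0.225, 0.1195]
eef_rot: [0.696, -0.045, 0.715, 0.053]
wrist_force: [-0.4, -0.4, -7.1]
opening: 0.647
joint -0.05700534980350417
joint 0.055464756355502284
ends [ 0.052  0.059 -0.167 -0.168  0.058 -0.054 -0.06   0.051]
edges -0.028999999999999984 0.027000000000000066
edges -0.029499999999999985 0.026000000000000065
edges -0.029499999999999985 0.026500000000000065
now [ 0.5893 -0.225   0.1195] dpos mm [  5.6  -1.6 -19.5] turn deg [ 0.2 -1.5 -0.8] per row mm 10.168361480176312 deg 0.8299994996028306
0.3 0.97 -0.13 0.29 0.001 -0.013 -0.007; 0.3 0.97 -0.12 0.28 0.001 -0.013 -0.007
```

View pics/row0.png

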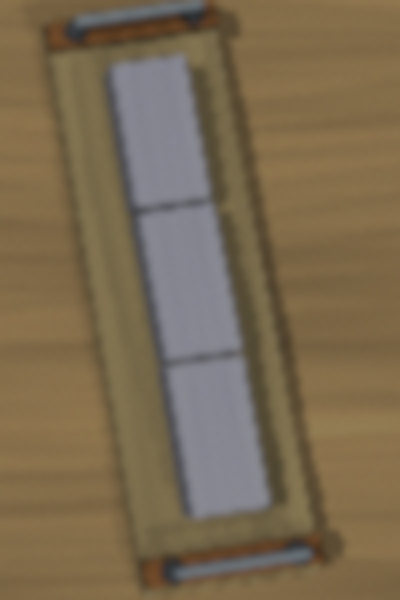

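```bash
cat >> h.py <<'E'
M=np.array([.5364,-.2360]);YAW=7.7
u=np.array([np.cos(np.radians(YAW)),np.sin(np.radians(YAW))]);v=np.array([-u[1],u[0]])
E
python3 - <<'E'
from h import *
plan([*(M+.0585*u),.090],target(97.7),2,.3)
E
```

```text
now [ 0.5893 -0.225   0.1195] dpos mm [  5.   -3.2 -29.5] turn deg [ 0.3 -1.5 -0.8] per row mm 15.03765573861991 deg 0.8360685274957933
0.3 1.46 -0.21 0.27 0.002 -0.013 -0.007; 0.3 1.47 -0.20 0.25 0.002 -0.013 -0.007
```

```bash
python3 -m creep '.3 1.5 -.2 .3 0 -.013 -.007; .3 1.5 -.2 .25 0 -.013 -.007; .3 0 0 0 0 0 0'
python3 - <<'E'
from h import *
plan([*(M+.0585*u),.075],target(97.7),2,.3)
for n in("top","scene"):
    q,d=ctrl.camera(n); cv2.imwrite(f"pics/{n}3r.png",q);np.save(f"pics/{n}3.npy",d)
p=cv2.imread("pics/scene3r.png");cv2.imwrite("pics/scene3.png",cv2.resize(p[90:270,120:270],(500,600),interpolation=cv2.INTER_CUBIC))
p=cv2.imread("pics/top3r.png");cv2.imwrite("pics/top3.png",cv2.resize(p[110:290,260:410],(500,600),interpolation=cv2.INTER_CUBIC))
E
```

```text
time_s: 6.82
eef_pos: [0.5922, -0.2253, 0.0845]
eef_rot: [0.704, -0.047, 0.707, 0.05]
wrist_force: [-0.0, 0.2, -6.4]
opening: 0.643
now [ 0.5922 -0.2253  0.0845] dpos mm [ 2.2 -2.9 -9.5] turn deg [ 0.2 -0.3 -0.3] per row mm 5.076967854238365 deg 0.22461640954321296
0.3 0.47 -0.16 0.09 0.002 -0.002 -0.002; 0.3 0.47 -0.16 0.09 0.002 -0.002 -0.002
```

View pics/scene3.png

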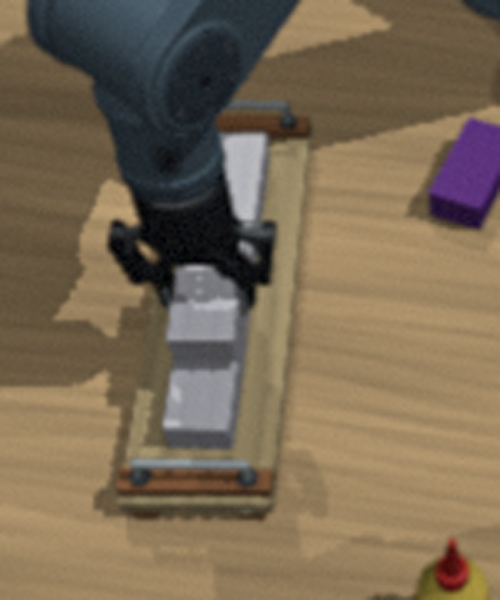

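View pics/top3.png

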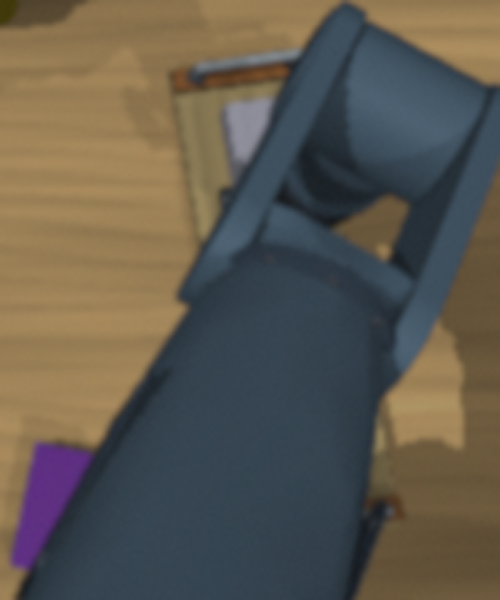

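The blank hovers about 13 mm above the row, at (203,325) in the scene crop, lined up with the row below. Correcting and lowering in small steps.

```bash
python3 -m creep '.3 .5 -.2 .15 0 0 0; .3 .4 -.1 .1 0 0 0; .3 0 0 0 0 0 0'
python3 - <<'E'
from h import *
plan([*(M+.0585*u),.071],target(97.7),1,.3)
E
```

```text
time_s: 7.3
eef_pos: [0.5975, -0.2289, 0.0784]
eef_rot: [0.705, -0.049, 0.706, 0.05]
wrist_force: [0.4, -0.4, -6.2]
opening: 0.644
now [ 0.5975 -0.2289  0.0784] dpos mm [-3.1  0.7 -7.4] turn deg [ 0.3 -0.  -0.1] per row mm 8.086512060068982 deg 0.28786578336385615
0.3 0.74 0.11 -0.30 0.005 -0.001 -0.001
```

```bash
python3 -m creep '.3 .3 .1 -.3 .005 0 0; .3 0 0 0 0 0 0; .3 0 0 0 0 0 0'
python3 - <<'E'
from h import *
plan([*(M+.0585*u),.071],target(97.7),1,.3)
E
```

```text
time_s: 7.68
eef_pos: [0.5942, -0.2284, 0.0756]
eef_rot: [0.705, -0.047, 0.706, 0.048]
wrist_force: [-0.9, -1.0, -6.3]
opening: 0.642
now [ 0.5942 -0.2284  0.0756] dpos mm [ 0.1  0.2 -4.6] turn deg [-0. -0. -0.] per row mm 4.5858998767328325 deg 0.06161005860475357
0.3 0.46 0.02 0.02 -0.001 -0.000 -0.001
```

```bash
python3 -m creep '.3 .2 0 0 0 0 0; .3 .1 0 0 0 0 0; .3 0 0 0 0 0 0'

```

```text
time_s: 8.05
eef_pos: [0.5943, -0.2284, 0.0725]
eef_rot: [0.705, -0.047, 0.706, 0.047]
wrist_force: [-0.5, 0.4, -5.2]
opening: 0.645
```

```bash
python3 -m creep '.3 .1 0 0 0 0 0; .3 0 0 0 0 0 0'; python3 -m creep '.3 .1 0 0 0 0 0; .3 0 0 0 0 0 0'

```

```text
time_s: 8.3
eef_pos: [0.5944, -0.2285, 0.0716]
eef_rot: [0.706, -0.047, 0.706, 0.047]
wrist_force: [1.1, -0.2, -7.0]
opening: 0.644
time_s: 8.55
eef_pos: [0.5946, -0.2286, 0.0715]
eef_rot: [0.706, -0.047, 0.705, 0.047]
wrist_force: [0.6, 0.5, -6.0]
opening: 0.641
```

```bash
python3 -m creep '.3 .15 0 0 0 0 0; .3 0 0 0 0 0 0'; python3 -m creep '.3 .15 0 0 0 0 0; .3 0 0 0 0 0 0'

```

```text
time_s: 8.8
eef_pos: [0.5949, -0.2287, 0.0714]
eef_rot: [0.706, -0.048, 0.705, 0.047]
wrist_force: [0.8, 0.0, -5.8]
opening: 0.647
time_s: 9.05
eef_pos: [0.5951, -0.2289, 0.0713]
eef_rot: [0.706, -0.048, 0.705, 0.047]
wrist_force: [-0.7, 0.7, -4.7]
opening: 0.647
```

It's in contact: z has stopped at 71.3 mm and the force is falling off. Releasing and backing off.

```bash
python3 -m creep '.75 0 0 0 0 0 0; .85 0 0 0 0 0 0; 1 0 0 0 0 0 0; 1 -1.5 0 0 0 0 0; 1 -4 0 0 0 0 0; 1 -5 0 0 0 0 0; 1 -4 3 -3 0 0 0; 1 0 5 -3 0 0 0; 1 0 5 -3 0 0 0; 1 0 5 0 0 0 0'
python3 -m creep '1 0 5 0 0 0 0; 1 0 5 0 0 0 0;1 0 0 0 0 0 0'
python3 - <<'E'
from h import *
for n in("top","scene"):
    q,d=ctrl.camera(n); cv2.imwrite(f"pics/{n}4r.png",q);np.save(f"pics/{n}4.npy",d)
    print(face(n,q,d,[320,120,372,265] if n=="top" else [165,115,205,235],.102))
p=cv2.imread("pics/scene4r.png");cv2.imwrite("pics/scene4.png",cv2.resize(p[90:270,120:270],(500,600),interpolation=cv2.INTER_CUBIC))
p=cv2.imread("pics/top4r.png");cv2.imwrite("pics/top4.png",cv2.resize(p[110:290,260:410],(500,600),interpolation=cv2.INTER_CUBIC))
print(M+.0565*u)
E
```

```text
time_s: 10.3
eef_pos: [0.4826, -0.0635, 0.2286]
eef_rot: [0.711, -0.049, 0.7, 0.042]
wrist_force: [2.0, -0.2, 0.4]
opening: 0.998
time_s: 10.68
eef_pos: [0.4692, 0.0409, 0.2322]
eef_rot: [0.713, -0.05, 0.698, 0.043]
wrist_force: [-0.2, -1.0, -0.2]
opening: 0.999
{'c': (592.3, -226.2), 'L': 112.9, 'W': 59.8, 'ang': np.float32(7.64), 'z': np.float64(101.3), 'n': 781}
{'c': (594.9, -226.6), 'L': 119.6, 'W': 59.9, 'ang': np.float32(7.8), 'z': np.float64(103.9), 'n': 645}
[ 0.59239055 -0.22842978]
```

View pics/scene4.png

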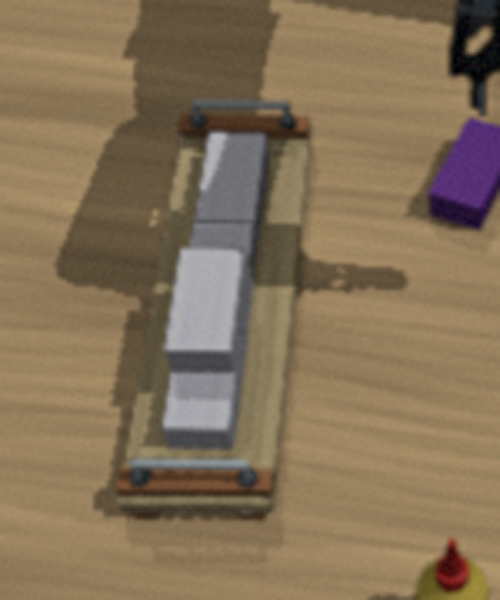

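View pics/top4.png

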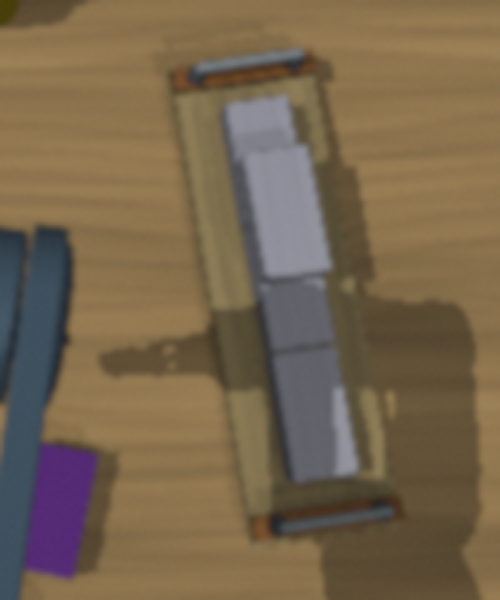

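The blank lies on the row at (287,210) in the top crop, square to it. I'll measure how flush it is with the edge-profile method I used on the row below.

```bash
cat >> h.py <<'E'
def prof(g,n,C,a,w,ang,z):
    U=np.array([np.cos(np.radians(ang)),np.sin(np.radians(ang))]);V=np.array([-U[1],U[0]])
    c=ctrl.calibration(n);rv,_=cv2.Rodrigues(c["R"])
    X=np.array([[*(C+i*U+j*V),z] for i in a for j in w])
    uv=cv2.projectPoints(X,rv,c["t"],c["mtx"],c["distortion"])[0].reshape(-1,2).astype(np.float32)
    return cv2.remap(g,uv[:,:1],uv[:,1:],cv2.INTER_LINEAR).reshape(len(a),len(w))
def edges(g,n,C,ang,z,hl=.055,hw=.028):
    r=.012;out={}
    for nm,a,w,ax in(("len",np.arange(-hl-r,hl+r,.0005),np.linspace(-.7*hw,.7*hw,9),1),("wid",np.linspace(-.7*hl,.7*hl,21),np.arange(-hw-r,hw+r,.0005),0)):
        pp=prof(g,n,C,a,w,ang,z).mean(ax);pp=cv2.GaussianBlur(pp.reshape(-1,1),(1,7),0).ravel();x=a if ax else w;gr=np.abs(np.gradient(pp));half=hl if ax else hw
        res=[]
        for s in(-1,1):
            k=abs(x-s*half)<.009; wgt=np.where(gr[k]>gr[k].max()*.6,gr[k],0); res.append(round(float((x[k]*wgt).sum()/wgt.sum()*1000),1))
        out[nm]=res
    return out
E
python3 - <<'E'
from h import *
for n in("top","scene"):
    g=cv2.cvtColor(cv2.imread(f"pics/{n}4r.png"),cv2.COLOR_BGR2GRAY).astype(np.float32)
    g0=cv2.cvtColor(cv2.imread(f"pics/{n}0.png"),cv2.COLOR_BGR2GRAY).astype(np.float32)
    print(n,"upper",edges(g,n,M+.0565*u,7.7,.102),"low m",edges(g0,n,M,7.7,.066),"low far",edges(g0,n,M+.113*u,7.7,.066),"low near",edges(g0,n,M-.113*u,7.7,.066))
    for C,a in((np.array([.533,.273]),-3.5),): print("edge",edges(g0,n,C,a,.066,.055,.018))
E
```

```text
top upper {'len': [-52.3, 55.0], 'wid': [-27.7, 28.3]} low m {'len': [-56.0, 56.3], 'wid': [-28.5, 27.0]} low far {'len': [-56.7, 54.0], 'wid': [-28.0, 27.6]} low near {'len': [-53.5, 57.0], 'wid': [-27.9, 27.6]}
edge {'len': [-55.7, 52.7], 'wid': [-18.3, 17.0]}
scene upper {'len': [-54.0, 53.9], 'wid': [-26.7, 29.0]} low m {'len': [-59.0, 54.3], 'wid': [-27.7, 27.9]} low far {'len': [-58.3, 52.4], 'wid': [-27.0, 28.5]} low near {'len': [-57.0, 54.0], 'wid': [-27.0, 28.5]}
edge {'len': [-59.0, 52.2], 'wid': [-16.3, 19.1]}
```

```bash
python3 - <<'E'
from h import *
plan([.5315,.273,.12],target(86.5),7,1)
E
```

```text
now [0.47   0.0383 0.2321] dpos mm [  61.5  234.7 -112.1] turn deg [10.9  1.3  0.6] per row mm 38.17981410283155 deg 1.5657251437762898
1 1.59 3.23 1.27 0.027 0.003 0.002; 1 1.59 3.26 1.18 0.027 0.003 0.002; 1 1.59 3.29 1.10 0.027 0.003 0.002; 1 1.59 3.32 1.02 0.027 0.003 0.002; 1 1.59 3.34 0.93 0.027 0.003 0.002; 1 1.60 3.36 0.84 0.027 0.003 0.002; 1 1.60 3.38 0.76 0.027 0.003 0.002
```

```bash
python3 -m creep '1 1.6 3.2 1.3 .027 .003 0; 1 1.6 3.3 1.2 .027 .003 0; 1 1.6 3.3 1.1 .027 .003 0; 1 1.6 3.3 1 .027 .003 0; 1 1.6 3.3 .9 .027 .003 0; 1 1.6 3.4 .8 .027 .003 0; 1 1.3 3.4 .8 .027 0 0; 1 0 0 0 0 0 0'
python3 - <<'E'
from h import *
plan([.5315,.273,.09],target(86.5),2,1)
E
```

```text
time_s: 11.78
eef_pos: [0.546, 0.2644, 0.121]
eef_rot: [0.711, 0.025, 0.702, -0.036]
wrist_force: [-0.8, 0.4, -0.5]
opening: 0.999
now [0.546  0.2644 0.121 ] dpos mm [-14.5   8.6 -31. ] turn deg [-1.4  0.8  0.9] per row mm 17.632958058598394 deg 0.9183574427745226
1 1.53 0.39 -0.78 -0.012 0.007 0.007; 1 1.54 0.39 -0.77 -0.012 0.007 0.007
```

```bash
python3 -m creep '1 1.2 .4 -.8 -.012 .007 .007; 1 1.2 .4 -.7 -.012 .007 .007; 1 0 0 0 0 0 0;1 0 0 0 0 0 0'
python3 - <<'E'
from h import *
plan([.5315,.273,.036],target(86.5),2,1)
q,d=ctrl.camera("scene")
cv2.imwrite("pics/scene5.png",cv2.resize(q[120:270,290:440],(600,600),interpolation=cv2.INTER_CUBIC))
E
```

```text
time_s: 12.28
eef_pos: [0.532, 0.2695, 0.0958]
eef_rot: [0.706, 0.022, 0.707, -0.023]
wrist_force: [0.6, -1.1, 0.3]
opening: 1.002
now [0.532  0.2695 0.0958] dpos mm [ -0.5   3.5 -59.8] turn deg [-0.2 -0.1  0. ] per row mm 29.949774648768525 deg 0.09131659304544207
1 2.99 0.17 -0.03 -0.001 -0.000 0.000; 1 2.99 0.17 -0.03 -0.001 -0.000 0.000
```

View pics/scene5.png

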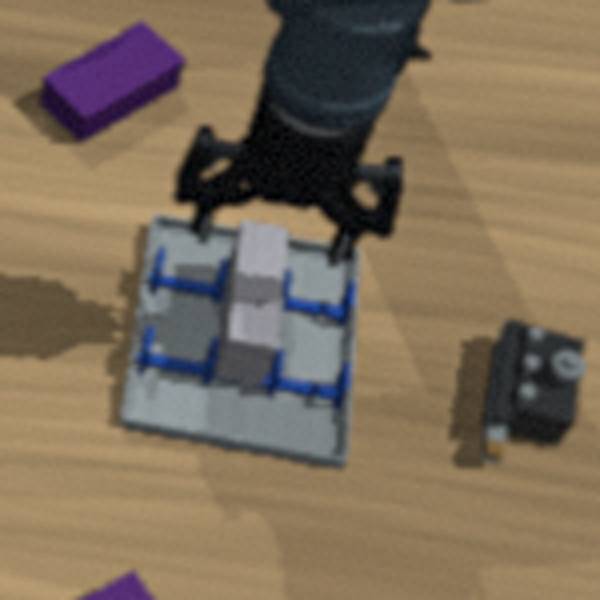

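The jaws straddle the edge blank, at (258,290) in the crop, between the two wire pairs. Going down and closing.

```bash
python3 -m creep '1 2.5 .2 0 0 0 0; 1 2.5 .1 0 0 0 0; 1 0 0 0 0 0 0'
python3 - <<'E'
from h import *
plan([.5315,.273,.036],target(86.5),1,1)
E
```

```text
time_s: 12.7
eef_pos: [0.534, 0.2726, 0.0472]
eef_rot: [0.708, 0.023, 0.706, -0.023]
wrist_force: [0.1, -1.2, -0.1]
opening: 0.996
now [0.534  0.2726 0.0472] dpos mm [ -2.5   0.4 -11.2] turn deg [-0.2  0.2 -0. ] per row mm 11.45092007061927 deg 0.26435751978053873
1 1.11 0.02 -0.26 -0.003 0.003 -0.000
```

```bash
python3 -m creep '1 1.1 0 -.3 0 0 0; 1 0 0 0 0 0 0; .4 0 0 0 0 0 0; .3 0 0 0 0 0 0; .2 0 0 0 0 0 0; .2 0 0 0 0 0 0; .2 0 0 0 0 0 0; .2 0 0 0 0 0 0; .2 0 0 0 0 0 0'

```

```text
time_s: 13.82
eef_pos: [0.5335, 0.2734, 0.0395]
eef_rot: [0.71, 0.023, 0.704, -0.022]
wrist_force: [-0.4, -0.3, -1.0]
opening: 0.408
```

```bash
python3 -m creep '.2 -1 0 0 0 0 0; .2 -2 0 0 0 0 0; .2 -4 0 0 0 0 0; .2 -4 0 0 0 0 0; .2 -4 0 0 0 0 0; .2 0 0 0 0 0 0'
python3 - <<'E'
from h import *
o,p,R=pose();print(o["q"].round(3))
plan([.52,.06,.16],target(90),6,.2)
q,d=ctrl.camera("scene")
cv2.imwrite("pics/scene6.png",cv2.resize(q[100:250,270:420],(600,600),interpolation=cv2.INTER_CUBIC))
E
```

```text
time_s: 14.58
eef_pos: [0.529, 0.2725, 0.1946]
eef_rot: [0.708, 0.023, 0.706, -0.023]
wrist_force: [0.5, 0.2, -7.3]
opening: 0.408
[ 2.770e-01  2.570e-01  1.592e+00 -1.000e-03  1.290e+00 -1.230e+00]
now [0.529  0.2725 0.1946] dpos mm [  -9.  -212.5  -34.6] turn deg [-3.7  0.1  0. ] per row mm 35.91302747175395 deg 0.6112363099886045
0.2 0.58 -3.54 0.07 -0.011 0.000 0.000; 0.2 0.58 -3.54 0.04 -0.011 0.000 0.000; 0.2 0.58 -3.54 -0.00 -0.011 0.000 0.000; 0.2 0.58 -3.54 -0.04 -0.011 0.000 0.000; 0.2 0.58 -3.54 -0.08 -0.011 0.000 0.000; 0.2 0.58 -3.54 -0.11 -0.011 0.000 0.000
```

View pics/scene6.png

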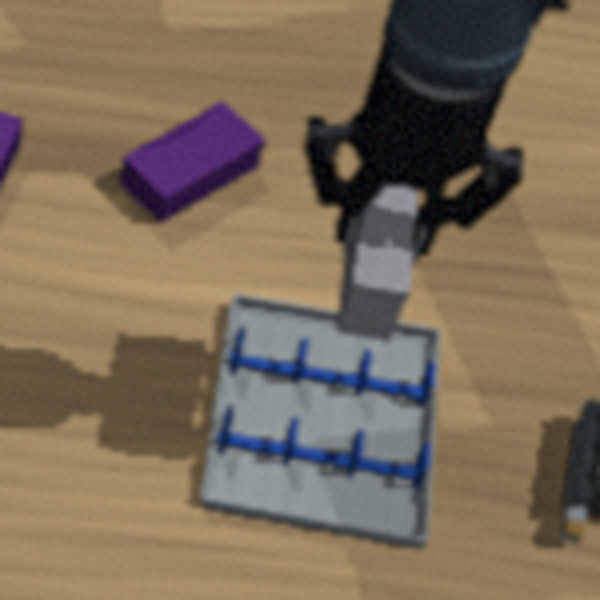

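The blank has come out of the rack cleanly, held across its thickness at (380,250). Carrying it over the strip.

```bash
python3 -m creep '.2 .6 -4 -.2 -.01 0 0; .2 .6 -4 -.3 -.01 0 0; .2 .6 -4 -.3 -.01 0 0; .2 .6 -4 -.3 -.01 0 0; .2 .6 -4 -.3 -.01 0 0; .2 .6 -3 -.3 -.01 0 0; .2 0 -3 0 0 0 0; .2 0 0 0 0 0 0'
python3 -m creep '.2 0 0 0 0 0 -.17; .2 0 0 0 0 0 -.17; .2 0 0 0 0 0 -.17; .2 0 0 0 0 0 0'
python3 - <<'E'
from h import *
o,p,R=pose();print(o["q"].round(3),R.as_matrix().round(3).tolist(),o["wrist_force"])
E
```

```text
time_s: 15.62
eef_pos: [0.4854, 0.0061, 0.1357]
eef_rot: [0.695, 0.0, 0.719, -0.0]
wrist_force: [0.6, 0.2, -6.6]
opening: 0.409
time_s: 16.12
eef_pos: [0.4802, 0.0077, 0.1286]
eef_rot: [0.668, -0.184, 0.698, -0.179]
wrist_force: [-0.8, 0.7, -7.5]
opening: 0.409
[ 0.096  0.243  1.857 -0.553  1.199 -1.236] [[-0.04, -0.018, 0.999], [-0.495, 0.869, -0.004], [-0.868, -0.495, -0.043]] [-0.82764762  0.68365405 -7.46291854]
```

```bash
python3 - <<'E'
from h import *
plan([.485,.0,.10],target(90,-48,0),3,.2)
E
```

```text
now [0.4802 0.0077 0.1286] dpos mm [  4.8  -7.7 -28.6] turn deg [  1.4  -2.1 -18.3] per row mm 10.007414126624262 deg 6.157753088599076
0.2 0.95 0.24 0.20 0.008 -0.012 -0.106; 0.2 0.92 0.35 0.19 0.008 -0.012 -0.106; 0.2 0.88 0.44 0.17 0.008 -0.012 -0.106
```

```bash
python3 -m creep '.2 .9 .2 .2 .008 -.012 -.106; .2 .9 .3 .2 .008 -.012 -.106; .2 .9 .4 .2 .008 -.012 -.106; .2 0 0 0 0 0 0; .2 0 0 0 0 0 0'
python3 - <<'E'
from h import *
o,p,R=pose();print(o["q"].round(3))
plan([.485,-.01,.045],target(90,-48,0),2,.2)
q,d=ctrl.camera("scene")
cv2.imwrite("pics/scene7.png",cv2.resize(q[80:230,200:350],(600,600),interpolation=cv2.INTER_CUBIC))
E
```

```text
time_s: 16.75
eef_pos: [0.4838, 0.0004, 0.0963]
eef_rot: [0.646, -0.283, 0.65, -0.283]
wrist_force: [-0.1, -0.5, -7.0]
opening: 0.408
[ 0.229  0.442  1.828 -0.846  1.261 -0.904]
now [4.838e-01 4.000e-04 9.630e-02] dpos mm [  1.2 -10.4 -51.3] turn deg [ 0.1 -0.4 -0.8] per row mm 26.157952979714963 deg 0.45174343545409146
0.2 2.12 1.53 0.08 0.001 -0.003 -0.007; 0.2 2.11 1.54 0.07 0.001 -0.003 -0.007
```

View pics/scene7.png

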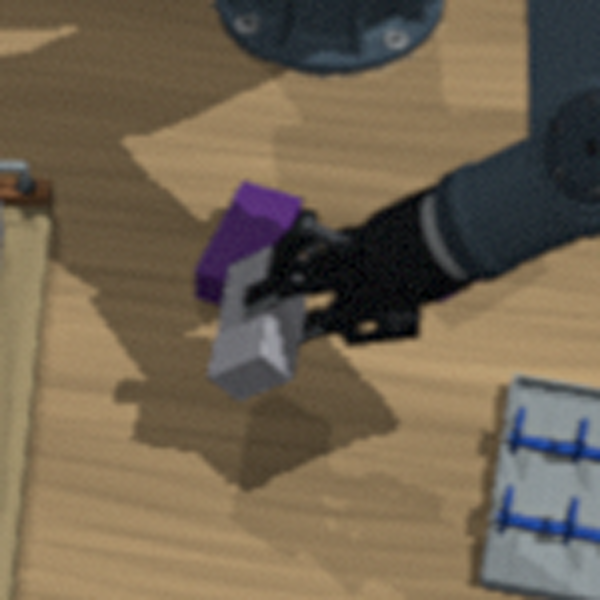

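The blank leans 48° over the clear strip at (255,320), and the purple block behind it is close. I'll shift a little forward while lowering to keep clear.

```bash
python3 -m creep '.2 2 1.5 .9 0 0 0; .2 1.7 1.2 .8 0 0 0; .2 0 0 0 0 0 0;.2 0 0 0 0 0 0'
python3 - <<'E'
from h import *
plan([.50,-.01,.036],target(90,-48,0),2,.2)
E
```

```text
time_s: 17.3
eef_pos: [0.5038, -0.0096, 0.0549]
eef_rot: [0.649, -0.277, 0.65, -0.284]
wrist_force: [1.2, -0.9, -7.6]
opening: 0.408
now [ 0.5038 -0.0096  0.0549] dpos mm [ -3.8  -0.4 -18.9] turn deg [-0.5 -0.3 -1.3] per row mm 9.637315752432585 deg 0.7020676087990868
0.2 0.66 0.67 -0.19 -0.004 -0.002 -0.011; 0.2 0.66 0.68 -0.19 -0.004 -0.002 -0.011
```

```bash
python3 -m creep '.2 .6 .6 -.1 0 0 -.011; .2 .3 .3 -.1 0 0 -.011; .2 0 0 0 0 0 0;.2 0 0 0 0 0 0'
python3 - <<'E'
from h import *
plan([.50,-.01,.034],target(90,-48,0),2,.2)
E
```

```text
time_s: 17.8
eef_pos: [0.5023, -0.0094, 0.0431]
eef_rot: [0.647, -0.284, 0.646, -0.291]
wrist_force: [-0.1, 0.4, -7.5]
opening: 0.408
now [ 0.5023 -0.0094  0.0431] dpos mm [-2.3 -0.6 -9.1] turn deg [-0.5 -0.2 -0. ] per row mm 4.691367113271138 deg 0.28583752097527254
0.2 0.33 0.32 -0.12 -0.005 -0.001 -0.000; 0.2 0.33 0.32 -0.12 -0.005 -0.001 -0.000
```

```bash
python3 -m creep '.2 .3 .3 -.1 0 0 0; .2 .1 .1 0 0 0 0; .2 0 0 0 0 0 0'
python3 -m creep '.2 .15 .15 0 0 0 0; .2 .1 .1 0 0 0 0; .2 0 0 0 0 0 0'
python3 -m creep '.2 .15 .15 0 0 0 0; .2 0 0 0 0 0 0'
```

```text
time_s: 18.18
eef_pos: [0.5014, -0.0095, 0.0371]
eef_rot: [0.647, -0.284, 0.645, -0.291]
wrist_force: [-0.7, 0.2, -7.0]
opening: 0.409
time_s: 18.55
eef_pos: [0.5015, -0.0098, 0.0335]
eef_rot: [0.647, -0.284, 0.645, -0.291]
wrist_force: [1.0, -0.3, -7.5]
opening: 0.41
time_s: 18.8
eef_pos: [0.5019, -0.0099, 0.033]
eef_rot: [0.647, -0.284, 0.645, -0.292]
wrist_force: [-1.5, 0.1, -7.6]
opening: 0.412
```

```bash
python3 -m creep '.2 .15 .15 0 0 0 0; .2 .1 .1 0 0 0 0; .2 0 0 0 0 0 0'
python3 - <<'E'
from h import *
q,d=ctrl.camera("scene")
cv2.imwrite("pics/scene8.png",cv2.resize(q[100:230,200:330],(600,600),interpolation=cv2.INTER_CUBIC))
E
```

```text
time_s: 19.18
eef_pos: [0.5023, -0.0099, 0.0329]
eef_rot: [0.646, -0.285, 0.644, -0.294]
wrist_force: [-0.5, -0.5, -5.5]
opening: 0.413
```

View pics/scene8.png

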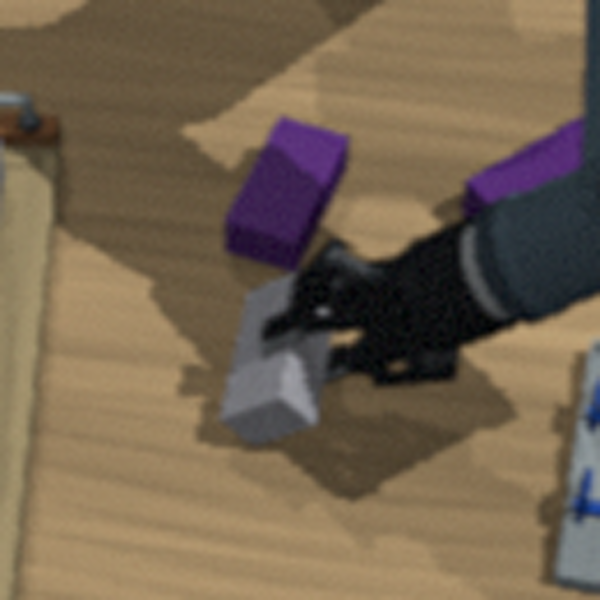

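The lower edge is on the bench with the blank leaning 49°. I'll open a little and draw the fingers back along the face so that it falls flat.

```bash
python3 -m creep '.52 0 0 0 0 0 0; .52 0 0 0 0 0 0; .54 -1.5 0 0 0 0 0; .54 -3 0 0 0 0 0; .54 -4 0 0 0 0 0; .54 -4 0 0 0 0 0; .54 0 0 0 0 0 0'
python3 - <<'E'
from h import *
q,d=ctrl.camera("scene")
cv2.imwrite("pics/scene9.png",cv2.resize(q[100:230,200:330],(600,600),interpolation=cv2.INTER_CUBIC))
E
```

```text
time_s: 20.1
eef_pos: [0.5053, 0.088, 0.1234]
eef_rot: [0.648, -0.285, 0.642, -0.295]
wrist_force: [-0.1, -0.3, -0.5]
opening: 0.541
```

View pics/scene9.png

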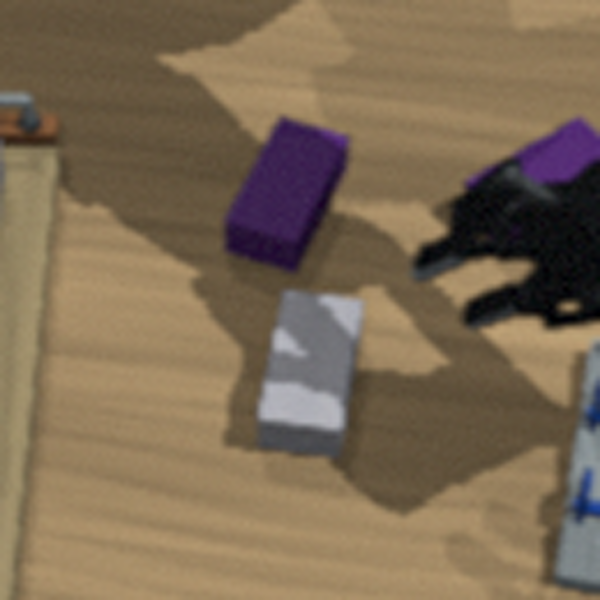

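The blank lies flat at (312,375). Righting the tool, moving clear and measuring.

```bash
python3 -m creep '1 -3 0 0 0 0 .17; 1 -3 2 0 0 0 .17; 1 -2 2 0 0 0 .17; 1 0 1 0 0 0 .17; 1 0 0 0 0 0 .16; 1 0 0 0 0 0 0'
python3 - <<'E'
from h import *
o,p,R=pose();print(p)
for n in("top","scene"):
    q,d=ctrl.camera(n); cv2.imwrite(f"pics/{n}10r.png",q)
    W=world(n,d)
    r=[240,180,285,232] if n=="top" else [245,155,282,200]
    print(face(n,q,d,r,.036))
p=cv2.imread("pics/top10r.png");cv2.imwrite("pics/top10.png",cv2.resize(p[110:290,200:400],(660,594),interpolation=cv2.INTER_CUBIC))
E
```

```text
time_s: 20.9
eef_pos: [0.5012, 0.1789, 0.1526]
eef_rot: [0.708, 0.009, 0.707, -0.0]
wrist_force: [-0.2, -0.2, -0.9]
opening: 1.0
[0.5011739  0.17885253 0.15263967]
{'c': (499.9, 12.9), 'L': 109.4, 'W': 56.0, 'ang': np.float32(-1.0), 'z': np.float64(35.6), 'n': 688}
{'c': (503.1, 11.3), 'L': 119.9, 'W': 58.9, 'ang': np.float32(-1.39), 'z': np.float64(38.0), 'n': 541}
```

View pics/top10.png

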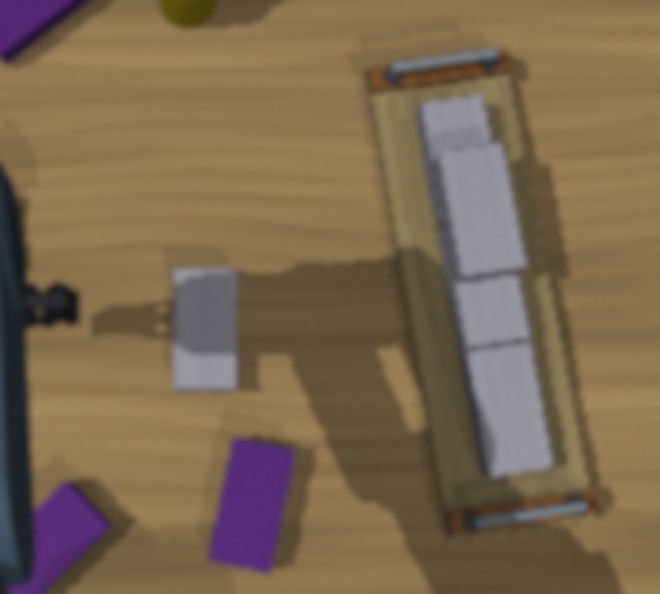

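The top crop shows the blank flat on the bench at (205,330), and the first laid blank at (482,210) unshaded.

```bash
python3 - <<'E'
from h import *
n="top"
g=cv2.cvtColor(cv2.imread(f"pics/{n}10r.png"),cv2.COLOR_BGR2GRAY).astype(np.float32)
print(n,"upper",edges(g,n,M+.0565*u,7.7,.102),"flat",edges(g,n,np.array([.4999,.0125]),-1.2,.036))
p=cv2.imread("pics/top10r.png");cv2.imwrite("pics/top10z.png",cv2.resize(p[130:260,315:375],(370,800))[:600])
plan([.500,.0125,.07],target(88.8),5,1)
E
```

```text
top upper {'len': [-55.6, 55.0], 'wid': [-27.5, 28.3]} flat {'len': [-50.5, 53.2], 'wid': [-29.4, 27.3]}
now [0.5009 0.1804 0.1523] dpos mm [  -0.9 -167.9  -82.3] turn deg [ 0.6  0.  -0.6] per row mm 37.40888998235436 deg 0.1712905920009697
1 1.61 -3.38 0.01 0.002 0.000 -0.002; 1 1.62 -3.37 0.02 0.002 0.000 -0.002; 1 1.63 -3.37 0.03 0.002 0.000 -0.002; 1 1.63 -3.37 0.04 0.002 0.000 -0.002; 1 1.64 -3.36 0.05 0.002 0.000 -0.002
```

View pics/top10z.png

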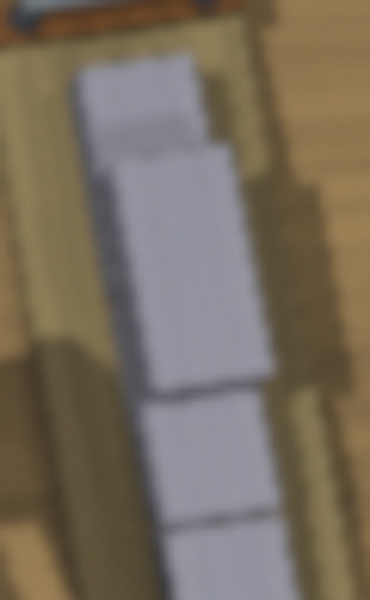

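```bash
python3 -m creep '1 1.4 -3.3 0 0 0 0; 1 1.4 -3.3 0 0 0 0; 1 1.4 -3.3 0 0 0 0; 1 1.6 -3.3 0 0 0 0; 1 1.2 -2.5 0 0 0 0; 1 0 0 0 0 0 0'
python3 - <<'E'
from h import *
plan([.500,.0125,.06],target(88.8),1,1)
E
```

```text
time_s: 21.75
eef_pos: [0.4972, 0.0241, 0.0758]
eef_rot: [0.704, -0.001, 0.711, 0.0]
wrist_force: [-0.4, 0.0, 0.0]
opening: 0.999
now [0.4972 0.0241 0.0758] dpos mm [  2.8 -11.6 -15.8] turn deg [ 1.3 -0.6  0.1] per row mm 19.867162313324414 deg 1.4055044857230459
1 1.58 -1.16 0.30 0.022 -0.010 0.001
```

```bash
python3 -m creep '1 1 -1 .3 .022 -.01 0; 1 0 0 0 0 0 0; 1 0 0 0 0 0 0'
python3 - <<'E'
from h import *
plan([.500,.0125,.005],target(88.8),2,1)
E
```

```text
time_s: 22.12
eef_pos: [0.5004, 0.0161, 0.0652]
eef_rot: [0.707, 0.006, 0.707, -0.007]
wrist_force: [0.4, 0.9, 0.6]
opening: 1.002
now [0.5004 0.0161 0.0652] dpos mm [ -0.4  -3.6 -60.2] turn deg [ 0.1 -0.   0.1] per row mm 30.1456200046359 deg 0.09950896827005708
1 3.01 -0.17 -0.02 0.001 -0.000 0.001; 1 3.01 -0.18 -0.02 0.001 -0.000 0.001
```

```bash
python3 -m creep '1 2.4 -.2 0 0 0 0; 1 2.4 -.1 -.1 0 0 0; 1 0 0 0 0 0 0; 1 0 0 0 0 0 0'
python3 - <<'E'
from h import *
plan([.500,.0125,.005],target(88.8),1,1)
E
```

```text
time_s: 22.62
eef_pos: [0.5017, 0.0143, 0.0188]
eef_rot: [0.709, 0.004, 0.706, -0.007]
wrist_force: [0.7, 0.0, -0.3]
opening: 0.996
now [0.5017 0.0143 0.0188] dpos mm [ -1.7  -1.8 -13.8] turn deg [0.3 0.3 0.2] per row mm 14.028192813611247 deg 0.44154642115158327
1 1.38 -0.18 -0.17 0.005 0.005 0.003
```

```bash
python3 -m creep '1 1.2 -.2 -.2 .005 .005 0; 1 .2 0 0 0 0 0; 1 0 0 0 0 0 0; 1 0 0 0 0 0 0'
python3 - <<'E'
from h import *
plan([.500,.0125,.005],target(88.8),1,1)
E
```

```text
time_s: 23.12
eef_pos: [0.5011, 0.0121, 0.0059]
eef_rot: [0.708, 0.006, 0.706, -0.009]
wrist_force: [-0.2, 0.5, -0.7]
opening: 1.0
now [0.5011 0.0121 0.0059] dpos mm [-1.1  0.4 -0.9] turn deg [0.  0.1 0.2] per row mm 1.4588174359118782 deg 0.27435339195833314
1 0.09 0.04 -0.11 0.000 0.002 0.004
```

```bash
python3 -m creep '.5 0 0 0 0 0 0; .5 0 0 0 0 0 0; .5 0 0 0 0 0 0; .4 0 0 0 0 0 0; .4 0 0 0 0 0 0; .4 0 0 0 0 0 0; .3 0 0 0 0 0 0'
python3 -m creep '.3 -2 0 0 0 0 0; .3 -4 0 0 0 0 0; .3 -4 0 0 0 0 0; .3 -4 0 0 0 0 0; .3 0 0 0 0 0 0; .3 0 0 0 0 0 0'
python3 - <<'E'
from h import *
o,p,R=pose()
for n in("top","scene"):
    q,d=ctrl.camera(n)
    r=[250,185,280,240] if n=="top" else [246,140,275,190]
    f=face(n,q,d,r,p[2]-.006+.036,.012,25);print(p,f)
plan([*(M-.0550*u-.0012*v),.125],target(97.7),7,.3)
E
```

```text
time_s: 24.0
eef_pos: [0.5017, 0.0116, 0.0066]
eef_rot: [0.708, 0.006, 0.706, -0.009]
wrist_force: [-0.2, -0.2, 0.6]
opening: 0.643
time_s: 24.75
eef_pos: [0.4928, 0.0144, 0.1406]
eef_rot: [0.701, 0.007, 0.713, -0.007]
wrist_force: [-0.5, -0.2, -8.1]
opening: 0.646
[0.49278045 0.0144243  0.14062393] {'c': (457.5, 16.4), 'L': 56.6, 'W': 38.2, 'ang': np.float32(89.12), 'z': np.float64(170.3), 'n': 260}
[0.49278045 0.0144243  0.14062393] {'c': (509.8, 17.1), 'L': 98.5, 'W': 76.7, 'ang': np.float32(1.28), 'z': np.float64(171.4), 'n': 521}
now [0.4931 0.0143 0.1407] dpos mm [ -11.  -258.9  -15.7] turn deg [-8.9 -0.9 -0.1] per row mm 37.08298731757326 deg 1.2778210452688943
0.3 0.23 -3.70 -0.08 -0.022 -0.002 -0.000; 0.3 0.23 -3.70 -0.16 -0.022 -0.002 -0.000; 0.3 0.23 -3.69 -0.24 -0.022 -0.002 -0.000; 0.3 0.23 -3.69 -0.32 -0.022 -0.002 -0.000; 0.3 0.23 -3.68 -0.41 -0.022 -0.002 -0.000; 0.3 0.23 -3.67 -0.49 -0.022 -0.002 -0.000; 0.3 0.23 -3.66 -0.57 -0.022 -0.002 -0.000
```

```bash
python3 -m creep '.3 0 -3.7 -.1 -.022 0 0; .3 0 -3.7 -.2 -.022 0 0; .3 0 -3.7 -.2 -.022 0 0; .3 .2 -3.7 -.3 -.022 0 0; .3 .2 -3.7 -.4 -.022 0 0; .3 .2 -3.7 -.5 -.022 0 0; .3 0 -3 -.5 -.022 0 0; .3 0 0 0 0 0 0'
python3 - <<'E'
from h import *
plan([*(M-.0558*u-.0012*v),.09],target(97.7),2,.3)
E
```

```text
time_s: 25.85
eef_pos: [0.4742, -0.2419, 0.1172]
eef_rot: [0.692, -0.044, 0.718, 0.055]
wrist_force: [-0.3, -0.2, -6.5]
opening: 0.638
now [ 0.4742 -0.2419  0.1172] dpos mm [  7.1  -2.7 -27.2] turn deg [ 0.3 -2.1 -1. ] per row mm 14.098623537519662 deg 1.1620481920873562
0.3 1.34 -0.21 0.38 0.003 -0.018 -0.009; 0.3 1.35 -0.20 0.36 0.003 -0.018 -0.009
```

```bash
python3 -m creep '.3 0 -.2 .3 0 -.018 -.009; .3 0 -.1 .2 0 -.018 -.009; .3 0 0 0 0 0 0; .3 0 0 0 0 0 0'
python3 - <<'E'
from h import *
plan([*(M-.0558*u-.0012*v),.112],target(97.7),1,.3)
E
```

```text
time_s: 26.35
eef_pos: [0.4784, -0.2408, 0.1138]
eef_rot: [0.705, -0.048, 0.706, 0.051]
wrist_force: [1.2, 0.2, -7.1]
opening: 0.642
now [ 0.4784 -0.2408  0.1138] dpos mm [ 2.8 -3.8 -1.8] turn deg [ 0.4 -0.1 -0.2] per row mm 5.089272297831707 deg 0.4475994436987493
0.3 0.18 -0.42 0.23 0.007 -0.001 -0.004
```

```bash
python3 -m creep '.3 0 -.4 .2 .007 0 -.004; .3 0 0 0 0 0 0; .3 0 0 0 0 0 0'
python3 - <<'E'
from h import *
plan([*(M-.0558*u-.0012*v),.112],target(97.7),1,.3)
for n in("top","scene"):
    q,d=ctrl.camera(n); cv2.imwrite(f"pics/{n}11r.png",q)
p=cv2.imread("pics/scene11r.png");cv2.imwrite("pics/scene11.png",cv2.resize(p[90:240,130:255],(500,600),interpolation=cv2.INTER_CUBIC))
p=cv2.imread("pics/top11r.png");cv2.imwrite("pics/top11.png",cv2.resize(p[110:290,260:410],(500,600),interpolation=cv2.INTER_CUBIC))
E
```

```text
time_s: 26.72
eef_pos: [0.4816, -0.2445, 0.1143]
eef_rot: [0.705, -0.048, 0.706, 0.047]
wrist_force: [0.1, 0.3, -7.5]
opening: 0.644
now [ 0.4816 -0.2445  0.1143] dpos mm [-0.3 -0.2 -2.3] turn deg [-0. -0.  0.] per row mm 2.289794018615196 deg 0.055458574162776234
0.3 0.23 -0.01 -0.04 -0.000 -0.001 0.001
```

View pics/scene11.png

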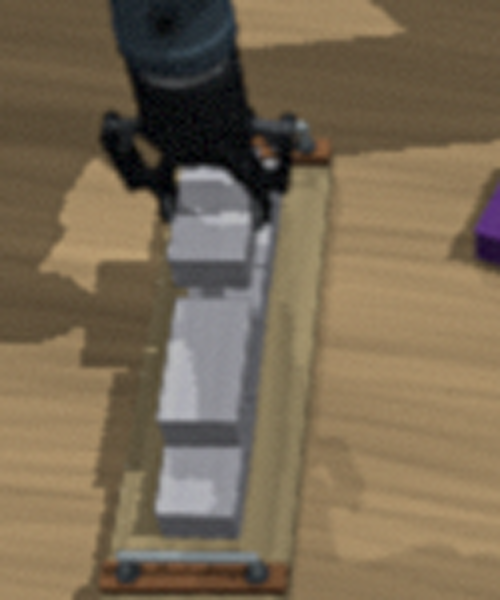

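View pics/top11.png

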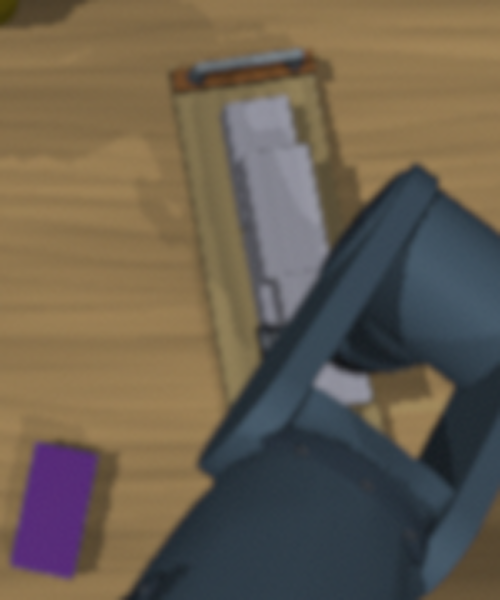

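```bash
python3 - <<'E'
from h import *
n="scene"
g=cv2.cvtColor(cv2.imread(f"pics/{n}11r.png"),cv2.COLOR_BGR2GRAY).astype(np.float32)
def grad(s0,z,r=.012):
    a=np.arange(s0-r,s0+r,.0005); pp=prof(g,n,M,a,np.linspace(-.018,.02,9),7.7,z).mean(1); pp=cv2.GaussianBlur(pp.reshape(-1,1),(1,7),0).ravel(); gr=np.gradient(pp); k=np.argsort(-abs(gr))[:1]; return a[k]*1000,gr[k], [round(float(x),0) for x in pp[::4]]
print("held top front",grad(-.0015,.1437)); print("held low front",grad(-.0015,.1077))
print("laid top front",grad(.1115,.102)); print("laid low front",grad(.1115,.066)); print("low far top front",grad(.168,.066))
E
```

```text
held top front (array([-1.]), array([-5.8751526], dtype=float32), [146.0, 146.0, 146.0, 147.0, 145.0, 139.0, 121.0, 98.0, 84.0, 75.0, 75.0, 76.0])
held low front (array([-4.]), array([2.9266777], dtype=float32), [75.0, 74.0, 74.0, 77.0, 84.0, 95.0, 105.0, 110.0, 114.0, 120.0, 128.0, 139.0])
laid top front (array([109.5]), array([-7.1755447], dtype=float32), [160.0, 160.0, 162.0, 160.0, 154.0, 130.0, 104.0, 85.0, 76.0, 75.0, 75.0, 76.0])
laid low front (array([109.5]), array([6.1487045], dtype=float32), [75.0, 74.0, 73.0, 79.0, 93.0, 114.0, 135.0, 143.0, 146.0, 146.0, 146.0, 145.0])
low far top front (array([166.]), array([-6.521328], dtype=float32), [170.0, 170.0, 168.0, 160.0, 142.0, 119.0, 94.0, 81.0, 74.0, 74.0, 74.0, 74.0, 75.0])
```

The held blank's front edge reads -1 to -4 mm along the row, against -3.5 wanted for a 3 mm gap. I'll go back about 1.5 mm and lower.

```bash
python3 -m creep '.3 .8 0 -.15 0 0 0; .3 .8 0 0 0 0 0; .3 0 0 0 0 0 0; .3 0 0 0 0 0 0'
python3 - <<'E'
from h import *
plan([*(M-.0573*u-.0012*v),.085],target(97.7),1,.3)
E
```

```text
time_s: 27.32
eef_pos: [0.4795, -0.2446, 0.0965]
eef_rot: [0.705, -0.047, 0.706, 0.047]
wrist_force: [0.4, -0.5, -7.8]
opening: 0.638
now [ 0.4795 -0.2446  0.0965] dpos mm [  0.3  -0.3 -11.5] turn deg [-0.  -0.1 -0. ] per row mm 11.527269102241597 deg 0.07820710076334025
0.3 1.15 -0.03 0.02 -0.000 -0.001 -0.000
```

```bash
python3 -m creep '.3 .7 0 0 0 0 0; .3 .6 0 0 0 0 0; .3 0 0 0 0 0 0; .3 0 0 0 0 0 0'
python3 - <<'E'
from h import *
plan([*(M-.0573*u-.0012*v),.073],target(97.7),1,.3)
E
```

```text
time_s: 27.82
eef_pos: [0.4796, -0.2446, 0.0827]
eef_rot: [0.705, -0.047, 0.706, 0.047]
wrist_force: [0.3, 0.6, -7.3]
opening: 0.643
now [ 0.4796 -0.2446  0.0827] dpos mm [ 0.1 -0.2 -9.7] turn deg [-0.  -0.1  0. ] per row mm 9.691924046840375 deg 0.06889015822891564
0.3 0.97 -0.02 0.01 -0.000 -0.001 0.000
```

```bash
python3 -m creep '.3 .4 0 0 0 0 0; .3 .3 0 0 0 0 0; .3 0 0 0 0 0 0; .3 0 0 0 0 0 0'
python3 -m creep '.3 .2 0 0 0 0 0; .3 0 0 0 0 0 0; .3 0 0 0 0 0 0'
python3 -m creep '.3 .15 0 0 0 0 0; .3 0 0 0 0 0 0'
```

```text
time_s: 28.32
eef_pos: [0.4799, -0.2448, 0.0755]
eef_rot: [0.705, -0.048, 0.706, 0.047]
wrist_force: [-1.0, 0.1, -6.8]
opening: 0.645
time_s: 28.7
eef_pos: [0.48, -0.2449, 0.0735]
eef_rot: [0.705, -0.048, 0.706, 0.047]
wrist_force: [0.8, 0.1, -7.0]
opening: 0.642
time_s: 28.95
eef_pos: [0.4802, -0.2451, 0.073]
eef_rot: [0.706, -0.048, 0.706, 0.047]
wrist_force: [-0.5, -0.3, -7.3]
opening: 0.645
```

```bash
python3 -m creep '.3 .15 0 0 0 0 0; .3 .1 0 0 0 0 0;.3 0 0 0 0 0 0'
python3 -m creep '.3 .15 0 0 0 0 0; .3 .15 0 0 0 0 0; .3 0 0 0 0 0 0'
python3 - <<'E'
from h import *
plan([*(M-.0573*u-.0012*v),.073],target(97.7),1,.3)
for n in("scene",):
    q,d=ctrl.camera(n); cv2.imwrite(f"pics/{n}12r.png",q)
p=cv2.imread("pics/scene12r.png");cv2.imwrite("pics/scene12.png",cv2.resize(p[90:240,130:255],(500,600),interpolation=cv2.INTER_CUBIC))
E
```

```text
time_s: 29.32
eef_pos: [0.4804, -0.2453, 0.0729]
eef_rot: [0.705, -0.048, 0.706, 0.047]
wrist_force: [0.2, 0.7, -7.1]
opening: 0.64
time_s: 29.7
eef_pos: [0.4807, -0.2454, 0.073]
eef_rot: [0.705, -0.049, 0.706, 0.047]
wrist_force: [1.1, -0.1, -6.4]
opening: 0.643
now [ 0.4807 -0.2454  0.073 ] dpos mm [-0.9  0.6  0. ] turn deg [ 0.  -0.   0.1] per row mm 1.0707262997439941 deg 0.14498979420771665
0.3 -0.00 0.07 -0.08 0.001 -0.000 0.002
```

View pics/scene12.png

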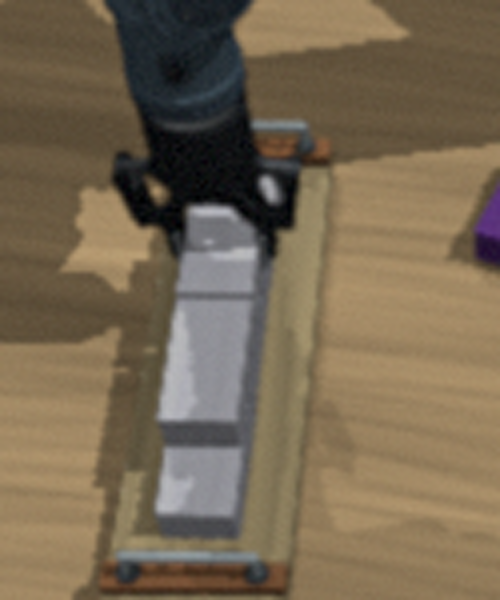

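The blank is seated, with z stopped at 73 mm against 72.6 expected. It is level with its neighbour, with a small gap at (217,295). Releasing.

```bash
python3 -m creep '.75 0 0 0 0 0 0; .85 0 0 0 0 0 0; 1 0 0 0 0 0 0; 1 -1.5 0 0 0 0 0; 1 -4 0 0 0 0 0; 1 -5 0 0 0 0 0; 1 -4 3 0 0 0 0; 1 0 5 0 0 0 0; 1 0 5 0 0 0 0; 1 0 5 0 0 0 0'
python3 -m creep '1 0 5 0 0 0 0; 1 0 5 0 0 0 0; 1 0 5 0 0 0 0; 1 0 5 0 0 0 0;1 0 0 0 0 0 0; 1 0 0 0 0 0 0'
python3 - <<'E'
from h import *
for n in("top","scene"):
    q,d=ctrl.camera(n); cv2.imwrite(f"pics/{n}13r.png",q);np.save(f"pics/{n}13.npy",d)
    g=cv2.cvtColor(q,cv2.COLOR_BGR2GRAY).astype(np.float32)
    print(n,"far",edges(g,n,M+.0565*u,7.7,.102),"near",edges(g,n,M-.0565*u,7.7,.102),"low far",edges(g,n,M+.113*u,7.7,.066),"low near",edges(g,n,M-.113*u,7.7,.066))
    print(face(n,q,d,[320,120,372,265] if n=="top" else [165,115,205,235],.102))
p=cv2.imread("pics/scene13r.png");cv2.imwrite("pics/scene13.png",cv2.resize(p[90:240,130:255],(500,600),interpolation=cv2.INTER_CUBIC))
p=cv2.imread("pics/top13r.png");cv2.imwrite("pics/top13.png",cv2.resize(p[120:285,300:400],(364,600),interpolation=cv2.INTER_CUBIC))
E
```

```text
time_s: 31.0
eef_pos: [0.4599, -0.0676, 0.2311]
eef_rot: [0.71, -0.049, 0.701, 0.041]
wrist_force: [0.1, 0.4, 0.4]
opening: 0.996
time_s: 31.75
eef_pos: [0.4337, 0.1394, 0.2365]
eef_rot: [0.715, -0.052, 0.696, 0.043]
wrist_force: [-0.1, 0.2, 0.4]
opening: 1.003
top far {'len': [-55.5, 55.0], 'wid': [-27.7, 28.3]} near {'len': [-53.0, 57.5], 'wid': [-28.5, 27.2]} low far {'len': [-62.0, 53.9], 'wid': [-32.4, 25.8]} low near {'len': [-54.1, 57.9], 'wid': [-36.1, 29.2]}
{'c': (480.1, -242.1), 'L': 112.2, 'W': 60.2, 'ang': np.float32(8.03), 'z': np.float64(101.3), 'n': 815}
scene far {'len': [-57.8, 53.9], 'wid': [-26.8, 29.0]} near {'len': [-55.0, 55.2], 'wid': [-27.3, 27.8]} low far {'len': [-52.1, 52.4], 'wid': [-27.5, 30.8]} low near {'len': [-57.2, 46.2], 'wid': [-36.1, 28.9]}
{'c': (540.1, -234.7), 'L': 230.7, 'W': 60.2, 'ang': np.float32(7.92), 'z': np.float64(104.0), 'n': 1188}
```

View pics/scene13.png

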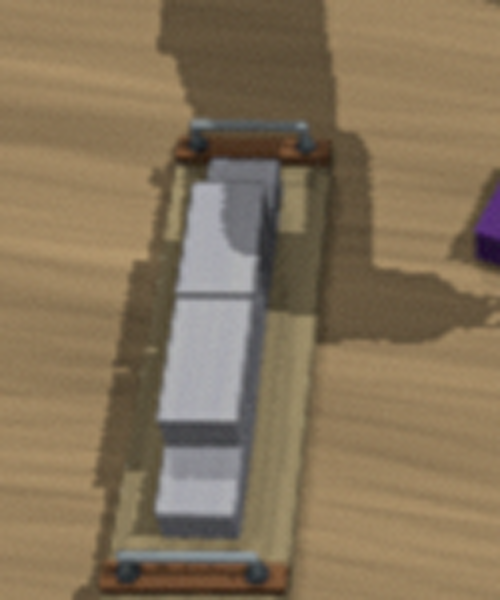

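View pics/top13.png

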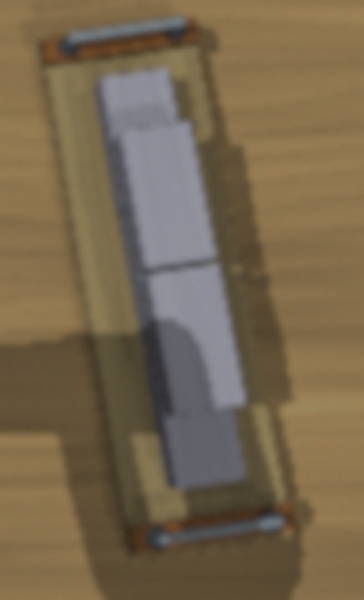

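Both lie flat. I'll check the position and width of the upper joint, and that nothing else has moved.

```bash
python3 - <<'E'
from h import *
for n in("top","scene"):
    g=cv2.cvtColor(cv2.imread(f"pics/{n}13r.png"),cv2.COLOR_BGR2GRAY).astype(np.float32)
    g0=cv2.cvtColor(cv2.imread(f"pics/{n}0.png"),cv2.COLOR_BGR2GRAY).astype(np.float32)
    for nm,G,s,z in(("upper",g,0,.102),("low+",g0,.0565,.066),("low-",g0,-.0565,.066)):
        a=np.arange(s-.01,s+.01,.0005);pp=prof(G,n,M,a,np.linspace(-.02,.02,11),7.7,z).mean(1)
        b=np.interp(a,[a[0],a[-1]],[pp[:4].mean(),pp[-4:].mean()]);d=np.clip(b-pp,0,None)
        print(n,nm,"centre mm",round(1000*((a*d).sum()/d.sum()-s),2),"darkness area (mm)",round(float((d/b).sum()*.5),2))
    a=np.linspace(-.075,-.03,40)
    W=world(n,np.load(f"pics/{n}13.npy"))
    for q in("blank_flat_c","blank_edge_c","oil_bottle","caliper","tool_holder","carrier","rack"): print(q,[(np.round(r["rect"]).astype(int).tolist(),round(r["confidence"],2)) for r in ctrl.find_in(q,n)][:5])
E
```

```text
top upper centre mm 0.95 darkness area (mm) 2.1
top low+ centre mm -0.23 darkness area (mm) 1.84
top low- centre mm 0.29 darkness area (mm) 1.66
blank_flat_c [([333, 154, 361, 197], 0.92), ([192, 93, 230, 130], 0.86), ([264, 244, 289, 280], 0.74), ([195, 256, 232, 289], 0.69)]
blank_edge_c [([339, 194, 366, 235], 0.91)]
oil_bottle [([246, 90, 264, 117], 0.74)]
caliper [([423, 159, 463, 234], 0.55)]
tool_holder [([95, 171, 122, 212], 0.7)]
carrier [([310, 126, 381, 277], 0.61)]
rack [([146, 166, 204, 205], 0.69)]
scene upper centre mm -1.01 darkness area (mm) 2.71
scene low+ centre mm -2.22 darkness area (mm) 2.16
scene low- centre mm -2.41 darkness area (mm) 1.69
blank_flat_c [([299, 128, 336, 153], 0.78), ([168, 162, 190, 204], 0.74), ([250, 126, 273, 156], 0.59), ([287, 265, 333, 303], 0.55)]
blank_edge_c [([179, 132, 196, 166], 0.85)]
oil_bottle [([242, 255, 268, 286], 0.6)]
caliper [([87, 144, 110, 206], 0.77), ([320, 176, 379, 238], 0.75), ([179, 130, 204, 162], 0.42)]
tool_holder [([411, 200, 435, 234], 0.93)]
carrier [([157, 120, 215, 248], 0.65)]
rack [([320, 174, 380, 235], 0.91)]
```

```bash
python3 -c "
from bench import ctrl
print(ctrl.hand_in(), ctrl.get_obs()['time_s'])"
```

```text
the job is handed in; nothing more can be done
the job is handed in; nothing more can be done
```

The second course is built, and I handed the job in at about 32 s of the 72 s allowed. I laid the flat blank over the joint at the carrier's far end. I then lifted the other out of the rack, leaned it 49° on the bench and let it fall flat there. Finally I took it up again and laid it over the near joint.

**Fit:**
- **Height:** both tops read 101 mm in the top camera and 104 mm in the scene camera, against 102 mm; the scene camera reads about 2 mm high everywhere.
- **Across the row:** both blanks are flush with the row below to about 1 mm.
- **Along the row:** the upper joint lies about 1 mm towards the far end from the middle, with a gap of roughly 3–4 mm. Each blank is centred on its joint to about 1–1.5 mm.

**Surroundings:** the oil bottle, caliper, tool holder, carrier and purple look-alikes were found within a few pixels of where they started. The rack is fixed. I measured no movement in the bottom course, but shadow and the upper blanks left only rough readings of it. The gripper was open and well clear at hand-in.

**Checks that disagreed:**
- **Near blank's ends:** the shaded edge reading put it about 2 mm towards the far end, while the face fit put it on its mark.
- **Contact:** the wrist force barely changed at either set-down, so I judged contact by the height no longer falling.

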